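Put the spent respirator batteries on charge

TASK

The blowers of the breathing hoods are back from the shift: release every battery still in one by pressing its sprung tab in while you lift it out, and stand each in a bay of its own in the charger, contacts down and fully home, leaving the blowers standing on the bench where they are. When all are in, use the stylus to push the recessed start button of the charger right down and hold it for a second, then stand the stylus back in its stand. Leave the flask, the tip box and the spray bottle alone.

Things in the scene. Friction and masses are not known exactly. Their poses are not given: they have to be found in the camera images.
- blower1: Grey respirator blower, loose, 1.2 kg, lying on the bench either way round: box 100 (x) x 170 (y) x 58 mm high, origin centre of underside, z up. -y half: round black filter cap, top at 74 mm; hose stub on the -y end. +y half: open battery bay 45 (x) x 73 (y) mm centred at x 0, y +40 mm, floor 16 mm up; its latch lip, on the -x side, spans heights 50 to 58 mm. The bay may be empty.
- blower2: Grey respirator blower, loose, 1.2 kg, lying on the bench either way round: box 100 (x) x 170 (y) x 58 mm high, origin centre of underside, z up. -y half: round black filter cap, top at 74 mm; hose stub on the -y end. +y half: open battery bay 45 (x) x 73 (y) mm centred at x 0, y +40 mm, floor 16 mm up; its latch lip, on the -x side, spans heights 50 to 58 mm. The bay may be empty.
- blower3: Grey respirator blower, loose, 1.2 kg, lying on the bench either way round: box 100 (x) x 170 (y) x 58 mm high, origin centre of underside, z up. -y half: round black filter cap, top at 74 mm; hose stub on the -y end. +y half: open battery bay 45 (x) x 73 (y) mm centred at x 0, y +40 mm, floor 16 mm up; its latch lip, on the -x side, spans heights 50 to 58 mm. The bay may be empty.
- blower4: Grey respirator blower, loose, 1.2 kg, lying on the bench either way round: box 100 (x) x 170 (y) x 58 mm high, origin centre of underside, z up. -y half: round black filter cap, top at 74 mm; hose stub on the -y end. +y half: open battery bay 45 (x) x 73 (y) mm centred at x 0, y +40 mm, floor 16 mm up; its latch lip, on the -x side, spans heights 50 to 58 mm. The bay may be empty.
- battery1: Black battery pack, 0.32 kg, may be absent: 42 (x) x 70 (y) x 85 mm high, origin centre of underside (contacts), z up. Starts latched in blower1's bay, axes alike, 1.5 mm play a side, upper 43 mm showing. Grey release tab on its -x face (see tab). Pinched across x 67 mm up, on tab and other face (43 mm wide), it lifts straight out, 42 mm to clear; with the tab out the blower comes too.
- tab1 (a joint): Release tab of battery1, m: 0 out (latched), 0.006 pressed in (towards battery +x); spring 3 N rising to 9 N. Pad 34 mm wide in y, 50 to 80 mm above the pack's underside, face at x -28 mm when out. Its hook, 24 to 33 mm above the underside, reaches to x -26.5 mm under the blower's lip and clears it from about 0.0045.
- battery2: Black battery pack, 0.32 kg, may be absent: 42 (x) x 70 (y) x 85 mm high, origin centre of underside (contacts), z up. Starts latched in blower2's bay, axes alike, 1.5 mm play a side, upper 43 mm showing. Grey release tab on its -x face (see tab). Pinched across x 67 mm up, on tab and other face (43 mm wide), it lifts straight out, 42 mm to clear; with the tab out the blower comes too.
- tab2 (a joint): Release tab of battery2, m: 0 out (latched), 0.006 pressed in (towards battery +x); spring 3 N rising to 9 N. Pad 34 mm wide in y, 50 to 80 mm above the pack's underside, face at x -28 mm when out. Its hook, 24 to 33 mm above the underside, reaches to x -26.5 mm under the blower's lip and clears it from about 0.0045.
- battery3: Black battery pack, 0.32 kg, may be absent: 42 (x) x 70 (y) x 85 mm high, origin centre of underside (contacts), z up. Starts latched in blower3's bay, axes alike, 1.5 mm play a side, upper 43 mm showing. Grey release tab on its -x face (see tab). Pinched across x 67 mm up, on tab and other face (43 mm wide), it lifts straight out, 42 mm to clear; with the tab out the blower comes too.
- tab3 (a joint): Release tab of battery3, m: 0 out (latched), 0.006 pressed in (towards battery +x); spring 3 N rising to 9 N. Pad 34 mm wide in y, 50 to 80 mm above the pack's underside, face at x -28 mm when out. Its hook, 24 to 33 mm above the underside, reaches to x -26.5 mm under the blower's lip and clears it from about 0.0045.
- battery4: Black battery pack, 0.32 kg, may be absent: 42 (x) x 70 (y) x 85 mm high, origin centre of underside (contacts), z up. Starts latched in blower4's bay, axes alike, 1.5 mm play a side, upper 43 mm showing. Grey release tab on its -x face (see tab). Pinched across x 67 mm up, on tab and other face (43 mm wide), it lifts straight out, 42 mm to clear; with the tab out the blower comes too.
- tab4 (a joint): Release tab of battery4, m: 0 out (latched), 0.006 pressed in (towards battery +x); spring 3 N rising to 9 N. Pad 34 mm wide in y, 50 to 80 mm above the pack's underside, face at x -28 mm when out. Its hook, 24 to 33 mm above the underside, reaches to x -26.5 mm under the blower's lip and clears it from about 0.0045.
- charger: White charger, fixed to the bench, 107 (x -57 to +50 mm) x 376 (y) x 50 mm high, origin on its underside, z up. Four open bays in a row along y, each 48 (x) x 76 (y) mm, 22 mm deep: a pack stands in one upright, x along x, either way round, 3 mm play a side, tab and hook above the rim. Recessed start button in the front deck at x -34, y 0 mm.
- bay1 (a point): Centre of the floor of charger bay 1 (28 mm above the bench; rim 22 mm higher), at x +14, y -138 mm of the charger; axes as the charger's.
- bay2 (a point): Centre of the floor of charger bay 2 (28 mm above the bench; rim 22 mm higher), at x +14, y -46 mm of the charger; axes as the charger's.
- bay3 (a point): Centre of the floor of charger bay 3 (28 mm above the bench; rim 22 mm higher), at x +14, y +46 mm of the charger; axes as the charger's.
- bay4 (a point): Centre of the floor of charger bay 4 (28 mm above the bench; rim 22 mm higher), at x +14, y +138 mm of the charger; axes as the charger's.
- button_top (a point): Centre of the top of the grey start button (16 mm across), which lies 10 mm below the deck at the bottom of a 20 x 20 mm square recess, 40 mm above the bench; too narrow for a finger. It moves with the button.
- start_button (a joint): Travel of the start button, m: 0 up, 0.005 fully down; spring 1.4 N at the start to 4.9 N at full travel; springs back when let go.
- stylus: Stylus, loose (50 g), 152 mm long, origin at the centre of its tip end, z along it to the ball: rubber tip 11 mm across and 20 mm long, round aluminium barrel 14 mm across from 20 to 135 mm, black ball 20 mm across on the end. It stands tip down in the stand, with some play.
- stand: Heavy dark steel stylus stand, loose (1.5 kg), 90 x 90 x 60 mm, origin at the centre of its underside, with a square well 20 x 20 mm, 52 mm deep (floor 8 mm up), upright in its middle.
- flask: Clear culture flask with an orange cap, 140 x 84 x 37 mm, lying flat; leave alone.
- tip_box: Box of pipette tips, 86 x 120 x 60 mm; leave alone.
- spray: White bottle, 60 mm across, 160 mm high, standing; leave alone.
Things that resemble listed ones, but are neither listed nor needed, are in the scene too. Leave any green or yellow look-alike of the stand alone.

How it is judged (in metres and radians):
On the way, in this order (a step that is already met when the one before it is completed fails the run):
1. every battery present stands fully home, upright, in a bay of the charger and is let go (((horizontal distance between battery1 and bay1 below 0.009 m and z of battery1 in the frame of bay1 below 0.005 m and angle between battery1's own z axis and vertical below 0.1 rad) or (horizontal distance between battery1 and bay2 below 0.009 m and z of battery1 in the frame of bay2 below 0.005 m and angle between battery1's own z axis and vertical below 0.1 rad) or (horizontal distance between battery1 and bay3 below 0.009 m and z of battery1 in the frame of bay3 below 0.005 m and angle between battery1's own z axis and vertical below 0.1 rad) or (horizontal distance between battery1 and bay4 below 0.009 m and z of battery1 in the frame of bay4 below 0.005 m and angle between battery1's own z axis and vertical below 0.1 rad)) and ((horizontal distance between battery2 and bay1 below 0.009 m and z of battery2 in the frame of bay1 below 0.005 m and angle between battery2's own z axis and vertical below 0.1 rad) or (horizontal distance between battery2 and bay2 below 0.009 m and z of battery2 in the frame of bay2 below 0.005 m and angle between battery2's own z axis and vertical below 0.1 rad) or (horizontal distance between battery2 and bay3 below 0.009 m and z of battery2 in the frame of bay3 below 0.005 m and angle between battery2's own z axis and vertical below 0.1 rad) or (horizontal distance between battery2 and bay4 below 0.009 m and z of battery2 in the frame of bay4 below 0.005 m and angle between battery2's own z axis and vertical below 0.1 rad)) and ((horizontal distance between battery3 and bay1 below 0.009 m and z of battery3 in the frame of bay1 below 0.005 m and angle between battery3's own z axis and vertical below 0.1 rad) or (horizontal distance between battery3 and bay2 below 0.009 m and z of battery3 in the frame of bay2 below 0.005 m and angle between battery3's own z axis and vertical below 0.1 rad) or (horizontal distance between battery3 and bay3 below 0.009 m and z of battery3 in the frame of bay3 below 0.005 m and angle between battery3's own z axis and vertical below 0.1 rad) or (horizontal distance between battery3 and bay4 below 0.009 m and z of battery3 in the frame of bay4 below 0.005 m and angle between battery3's own z axis and vertical below 0.1 rad)) and ((horizontal distance between battery4 and bay1 below 0.009 m and z of battery4 in the frame of bay1 below 0.005 m and angle between battery4's own z axis and vertical below 0.1 rad) or (horizontal distance between battery4 and bay2 below 0.009 m and z of battery4 in the frame of bay2 below 0.005 m and angle between battery4's own z axis and vertical below 0.1 rad) or (horizontal distance between battery4 and bay3 below 0.009 m and z of battery4 in the frame of bay3 below 0.005 m and angle between battery4's own z axis and vertical below 0.1 rad) or (horizontal distance between battery4 and bay4 below 0.009 m and z of battery4 in the frame of bay4 below 0.005 m and angle between battery4's own z axis and vertical below 0.1 rad)) and contact force between the fingers and battery1 below 0.5 N and contact force between the fingers and battery2 below 0.5 N and contact force between the fingers and battery3 below 0.5 N and contact force between the fingers and battery4 below 0.5 N), for 0.3 s.
2. the start button is held down with the stylus (value of joint start_button above 0.0035 m and contact force between stylus and charger above 1 N), for 0.3 s.
At the end, for the whole second after the job is handed in: Each battery stands upright in a bay of its own (9 mm from its centre, 5 mm from its floor, 0.1 rad). The stylus stands in its well (tip within 12 mm of the centre, 8 mm of the floor, 0.3 rad). Blowers flat, within 60 mm of where they were; button up; batteries at rest (((horizontal distance between battery1 and bay1 below 0.009 m and z of battery1 in the frame of bay1 below 0.005 m and angle between battery1's own z axis and vertical below 0.1 rad) or (horizontal distance between battery1 and bay2 below 0.009 m and z of battery1 in the frame of bay2 below 0.005 m and angle between battery1's own z axis and vertical below 0.1 rad) or (horizontal distance between battery1 and bay3 below 0.009 m and z of battery1 in the frame of bay3 below 0.005 m and angle between battery1's own z axis and vertical below 0.1 rad) or (horizontal distance between battery1 and bay4 below 0.009 m and z of battery1 in the frame of bay4 below 0.005 m and angle between battery1's own z axis and vertical below 0.1 rad)) and ((horizontal distance between battery2 and bay1 below 0.009 m and z of battery2 in the frame of bay1 below 0.005 m and angle between battery2's own z axis and vertical below 0.1 rad) or (horizontal distance between battery2 and bay2 below 0.009 m and z of battery2 in the frame of bay2 below 0.005 m and angle between battery2's own z axis and vertical below 0.1 rad) or (horizontal distance between battery2 and bay3 below 0.009 m and z of battery2 in the frame of bay3 below 0.005 m and angle between battery2's own z axis and vertical below 0.1 rad) or (horizontal distance between battery2 and bay4 below 0.009 m and z of battery2 in the frame of bay4 below 0.005 m and angle between battery2's own z axis and vertical below 0.1 rad)) and ((horizontal distance between battery3 and bay1 below 0.009 m and z of battery3 in the frame of bay1 below 0.005 m and angle between battery3's own z axis and vertical below 0.1 rad) or (horizontal distance between battery3 and bay2 below 0.009 m and z of battery3 in the frame of bay2 below 0.005 m and angle between battery3's own z axis and vertical below 0.1 rad) or (horizontal distance between battery3 and bay3 below 0.009 m and z of battery3 in the frame of bay3 below 0.005 m and angle between battery3's own z axis and vertical below 0.1 rad) or (horizontal distance between battery3 and bay4 below 0.009 m and z of battery3 in the frame of bay4 below 0.005 m and angle between battery3's own z axis and vertical below 0.1 rad)) and ((horizontal distance between battery4 and bay1 below 0.009 m and z of battery4 in the frame of bay1 below 0.005 m and angle between battery4's own z axis and vertical below 0.1 rad) or (horizontal distance between battery4 and bay2 below 0.009 m and z of battery4 in the frame of bay2 below 0.005 m and angle between battery4's own z axis and vertical below 0.1 rad) or (horizontal distance between battery4 and bay3 below 0.009 m and z of battery4 in the frame of bay3 below 0.005 m and angle between battery4's own z axis and vertical below 0.1 rad) or (horizontal distance between battery4 and bay4 below 0.009 m and z of battery4 in the frame of bay4 below 0.005 m and angle between battery4's own z axis and vertical below 0.1 rad)) and linear speed of each of battery1, battery2, battery3, battery4 below 0.02 m/s and angle between each of blower1, blower2, blower3, blower4's own z axis and vertical below 0.1 rad and distance of each of blower1, blower2, blower3, blower4 from where it was at the start of the episode below 0.06 m and horizontal distance between stylus and stand below 0.012 m and z of stylus in the frame of stand below 0.016 m and angle between stylus's own z axis and vertical below 0.25 rad and value of joint start_button below 0.0015 m); the robot touches nothing.
It fails at once if a blower is lifted off the bench or tipped over ((height (world z) of blower1 above 0.03 m or angle between blower1's own z axis and vertical above 0.35 rad) or (height (world z) of blower2 above 0.03 m or angle between blower2's own z axis and vertical above 0.35 rad) or (height (world z) of blower3 above 0.03 m or angle between blower3's own z axis and vertical above 0.35 rad) or (height (world z) of blower4 above 0.03 m or angle between blower4's own z axis and vertical above 0.35 rad)).
It fails at once if the flask, the tip box or the spray bottle is disturbed (distance of any of flask, tip_box, spray from where it was at the start of the episode above 0.03 m).
Of battery1, battery2, battery3, battery4 only 3 to 4 are there at a start; the rules pass over those that are not, and their reading is None.
At some moment in a run one of stand may be knocked a few centimetres aside while the robot is not near it.
Once in a run the grip may slacken for a moment while it holds something.
It also fails if it takes over 210 s, if anything falls off the work surface, if the arm or the gripper's body presses on something with over 40 N, if the wrist force passes 120 N, or if a joint passes its speed limit or range.

ROBOT

A 7-joint arm with a two-finger parallel gripper is mounted at the origin on the work surface. World frame = base frame: x ahead of the robot, y to its left, z up, the work surface at z = 0. Lengths are in mm, angles in rad, forces in N, time in s.
With the tool pointing down it reaches from about 375 to 925 mm from the base axis. Payload 3.1 kg.
Tool frame: the origin (TCP) lies midway between the tips of the shut fingers; the grasp point (between the pads) lies 19 mm behind it; z points along the fingers, y is the direction in which the jaws open and shut (so a half turn about z gives the same grasp; the last joint's range is limited). The gripper opens to 85 mm and grips with 20 to 120 N. Pads are 22 mm wide; open, the fingers measure 114 mm over their backs; the gripper's body (76 mm by 85 mm) begins 54 mm behind the grasp point. The pads swing forward as they close: fully open they stand 13 mm farther back than shut.
Start: joints at [1.166, 0.383, 0.044, 1.598, -0.018, 1.161, -0.05], TCP at [196.326, -619.644, 231.269] pointing down, gripper open.
Joint ranges: [-2.61, 2.61], [-0.41, 2.15], [-1.48, 1.57], [0, 2.5], [-1.57, 4.71], [0.05, 1.97], [-2.85, 2.85]. Speed limits (rad/s): [2.79, 2.79, 3.14, 3.14, 3.14, 3.14, 3.14].

INTERFACE

Orientations are given as a 3x3 rotation matrix whose columns are the frame's x, y, z axes.
In Python, from rig import monitor, imaging, env gives the robot as it stands.
- The arm moves only by the tool servo_tool, never from a script. Its argument "moves" is a list of rows, each an object with "translation": the shift along the world's x, y, z in mm, a list of three; "delta_rot": the turn, a rotation vector about the world's x, y, z in rad, a list of three; "gripper": the finger opening in mm, from 0 to 85.4. A call has 1 to 12 rows; each row is the pose to reach, as a shift and turn from the pose commanded when the call began; what a row does not reach only later rows make up. A row lasts 1/8 s, in which the tool goes at most 62.5 mm and 10.7 degrees, less where a joint would pass 70% of its speed; a pose out of reach is approached as far as the arm can. A call with a gripper value outside its range is refused whole. The fingers move at their own pace and stop on an object; the grip force is fixed at half the most. Time passes only in rows, so rows that repeat a pose let the fingers close. It gives the time, the measured TCP pose, the force and the opening at its end, in the units of the state.
- monitor.state(): the state, without advancing time (a new reading comes with each control period).
- imaging.camera(name): name is "side" or "top" or "wrist"; returns a dict with "frame" (384x512x3 uint8, red, green, blue), "z_map" (384x512 float32, mm along the optical axis (not along the pixel's ray), 0 where there is no reading), "K" (3x3 intrinsics, pixels), "eye" and "rotation" of the camera in the world. Camera axes: x right, y up, looking along -z (the intrinsics and any distortion apply to the point x, -y, -z); pixel columns grow to the right and rows downward; lengths in mm; the calibration is good to about 2 mm. A picture is of the moment at which its call begins.
- env.sign_off(): hands the job in, once; it reports no verdict.
The state is a dict: "time": time; "joint_pos": joint angles; "qvel": joint speeds; "joint_efforts": joint torques, N m; "position": TCP position; "tcp_rot": TCP orientation; "force": force on the tool from outside, world axes, zero at the start; "torque": the same for the moment, N m; "finger_gap": finger opening in mm.
Only numpy, scipy, OpenCV 4.12 (cv2) and the standard library are available. Lean on these libraries where they do the work, as an engineer would, in place of code of your own. Each camera call takes 0.05 s, during which the arm holds its last target. There are 200 camera calls.

## Working session

There is one attempt and no reset: what is moved stays moved. The work goes in short steps, Python scripts to look and compute and a tool call to move; the robot and the scene stay as the last step left them, time stands still between calls to the robot, and variables do not carry over. Pictures are saved under pics/ and viewed, about 12 in all and at most 16, crops included, and the job is handed in when it is done.

Besides the shell and the picture viewer there is one more tool, called after "Call:" as name(argument=value, ...) on one line, values as JSON. servo_tool: Moves the arm, as the interface text tells. Its arguments: {"type":"object","properties":{"moves":{"type":"array"}},"required":["moves"]}

```bash
mkdir -p pics; cat > h.py <<'E'
import numpy as np, cv2
from rig import monitor, imaging, env
def cam(n):
    c=imaging.camera(n); return c
def cloud(c):
    z=c["z_map"]; K=np.array(c["K"]); v,u=np.mgrid[:z.shape[0],:z.shape[1]]
    P=np.stack([(u-K[0,2])/K[0,0]*z,-(v-K[1,2])/K[1,1]*z,-z],-1)
    W=P@np.array(c["rotation"]).T+np.array(c["eye"]); W[z==0]=np.nan; return W
def save(n,c,crop=None,s=1.5):
    f=c["frame"][...,::-1]
    if crop: f=f[crop[1]:crop[3],crop[0]:crop[2]]
    cv2.imwrite(f"pics/{n}.png",cv2.resize(f,None,fx=s,fy=s,interpolation=cv2.INTER_CUBIC))
E
python3 - <<'E'
from h import *
for n in("top","side"):
    c=cam(n); save(n,c); np.savez(n+".npz",W=cloud(c),f=c["frame"]); print(n,{k:np.round(c[k],3).tolist() for k in("K","eye","rotation")}, [k for k in c])
print(monitor.state())
E
```

```text
top {'K': [[456.442, 0.0, 259.001], [0.0, 456.442, 199.592], [0.0, 0.0, 1.0]], 'eye': [312.827, -8.671, 1380.596], 'rotation': [[0.004, 0.976, -0.216], [-1.0, 0.004, -0.003], [-0.003, 0.216, 0.976]]} ['frame', 'z_map', 'K', 'eye', 'rotation']
side {'K': [[425.906, 0.0, 258.664], [0.0, 425.906, 192.751], [0.0, 0.0, 1.0]], 'eye': [545.415, 1143.347, 1227.985], 'rotation': [[-1.0, 0.007, -0.024], [-0.022, -0.703, 0.711], [-0.012, 0.711, 0.703]]} ['frame', 'z_map', 'K', 'eye', 'rotation']
{'time': 0.1, 'joint_pos': array([ 1.1661997 ,  0.38379502,  0.04382486,  1.59945   , -0.01786829,
        1.16119003, -0.04990818]), 'qvel': array([-0.00056809, -0.00302162,  0.00057945, -0.00492085,  0.00146361,
        0.00030927,  0.00011782]), 'joint_efforts': array([ 2.58162945e-03, -4.34727681e+01,  1.02905240e+00, -2.50454271e+01,
        1.08184901e-02,  5.46699681e-03, -3.87907050e-05]), 'position': array([ 196.0370388 , -618.8202254 ,  229.97028612]), 'tcp_rot': array([[ 9.53277215e-01,  3.02095622e-01, -8.86511180e-04],
       [ 3.02096883e-01, -9.53274491e-01,  2.28438872e-03],
       [-1.54984663e-04, -2.44546798e-03, -9.99996998e-01]]), 'force': array([-0.10523642, -0.13079665, -0.04355671]), 'torque': array([ 0.03958286,  0.02523951, -0.03559788]), 'finger_gap': 85.28820637483189}
```

View pics/top.png

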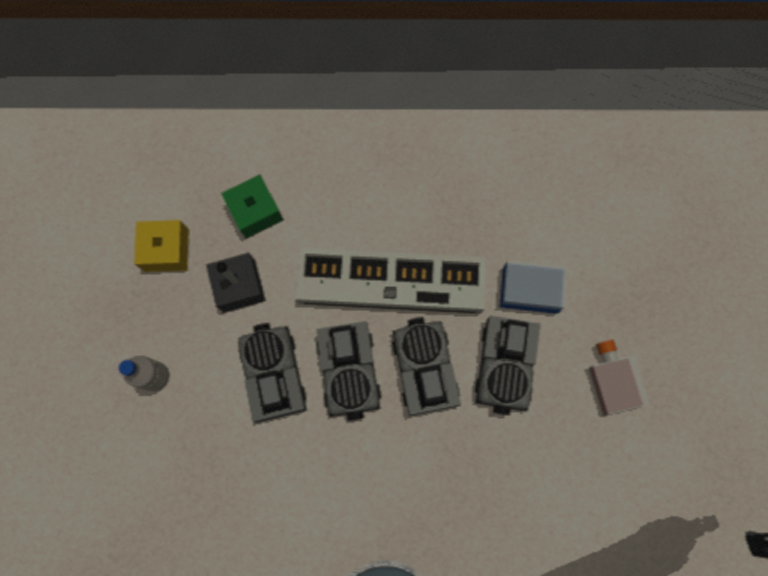

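View pics/side.png

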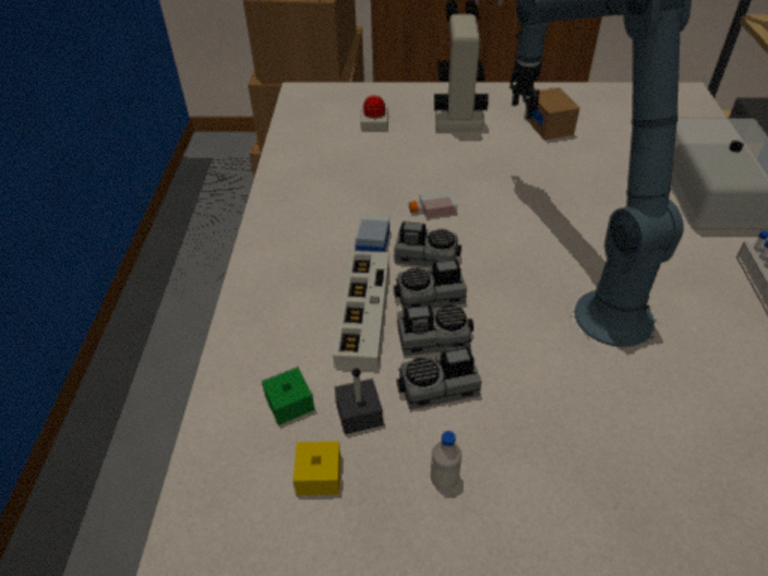

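```bash
python3 - <<'E'
from h import *
for n in("top","side"):
    d=np.load(n+".npz"); W=d["W"]
    print(n,"table z",np.nanmedian(W[380 if n=="top" else 300,100:200,2]))
    for lo,hi,name,mn in((93,110,"batt",20),(40,66,"mid",150),(64,82,"cap",60)):
        m=((W[...,2]>lo)&(W[...,2]<hi)&(W[...,0]>250)&(W[...,0]<850)&(abs(W[...,1])<600)).astype(np.uint8)
        k,l,s,_=cv2.connectedComponentsWithStats(m)
        for i in range(1,k):
            if s[i,4]<mn: continue
            p=W[l==i]; r=cv2.minAreaRect(p[:,:2].astype(np.float32))
            print(name,s[i,4],"c",np.round(r[0]),"sz",np.round(r[1]),"a",round(r[2],1),"z",np.round(np.median(p[:,2])),"px",s[i,:2]+s[i,2:4]//2)
d=np.load("top.npz")["f"][...,::-1]
cv2.imwrite("pics/z.png",cv2.resize(d[205:285,150:370],None,fx=3.6,fy=3.6,interpolation=cv2.INTER_CUBIC))
E
```

```text
top table z 1.222522351051225
batt 393 c [ 523. -242.] sz [50. 71.] a 80.6 z 101.0 px [343 226]
batt 390 c [510.  84.] sz [70. 49.] a 8.9 z 101.0 px [228 230]
batt 134 c [457. 461.] sz [53. 57.] a 64.8 z 104.0 px [ 93 247]
batt 408 c [436. -89.] sz [69. 49.] a 11.1 z 101.0 px [289 256]
batt 409 c [425. 213.] sz [70. 50.] a 15.0 z 101.0 px [181 260]
mid 795 c [809. 280.] sz [93. 90.] a 27.8 z 61.0 px [167 138]
mid 919 c [723. 462.] sz [92. 93.] a 2.4 z 60.0 px [106 162]
mid 2937 c [652.  -9.] sz [377. 110.] a 87.2 z 51.0 px [260 186]
mid 847 c [646. 305.] sz [93. 91.] a 15.9 z 60.0 px [156 187]
mid 1142 c [ 639. -296.] sz [120.  86.] a 83.2 z 60.0 px [356 190]
mid 1049 c [482. -77.] sz [184. 100.] a 11.4 z 58.0 px [285 244]
mid 1046 c [ 476. -239.] sz [101. 185.] a 81.0 z 58.0 px [340 243]
mid 1046 c [469. 228.] sz [185. 101.] a 14.4 z 58.0 px [181 248]
mid 1046 c [464.  73.] sz [185. 100.] a 9.3 z 58.0 px [232 247]
cap 547 c [516. -68.] sz [80. 76.] a 73.7 z 75.0 px [281 229]
cap 564 c [503. 237.] sz [78. 79.] a 46.7 z 75.0 px [177 234]
cap 572 c [ 444. -232.] sz [77. 78.] a 74.4 z 7
[... 739 characters left out ...]
7.0 px [290 218]
mid 651 c [469. 228.] sz [185. 106.] a 13.2 z 57.0 px [292 251]
mid 625 c [810. 281.] sz [92. 96.] a 29.7 z 60.0 px [193 260]
mid 654 c [646. 306.] sz [91. 97.] a 16.6 z 60.0 px [239 267]
mid 855 c [723. 463.] sz [90. 97.] a 2.4 z 60.0 px [210 309]
cap 198 c [ 442. -229.] sz [76. 76.] a 22.9 z 74.0 px [294 159]
cap 296 c [484. -79.] sz [150.  81.] a 23.2 z 74.0 px [287 187]
cap 272 c [430.  68.] sz [78. 77.] a 45.1 z 74.0 px [300 211]
cap 62 c [512. 102.] sz [26. 70.] a 83.1 z 75.0 px [279 216]
cap 340 c [500. 236.] sz [81. 74.] a 43.4 z 75.0 px [281 248]
cap 70 c [428. 233.] sz [33. 77.] a 75.2 z 74.0 px [304 244]
cap 67 c [462. 483.] sz [26. 59.] a 78.1 z 73.0 px [297 311]
```

View pics/z.png

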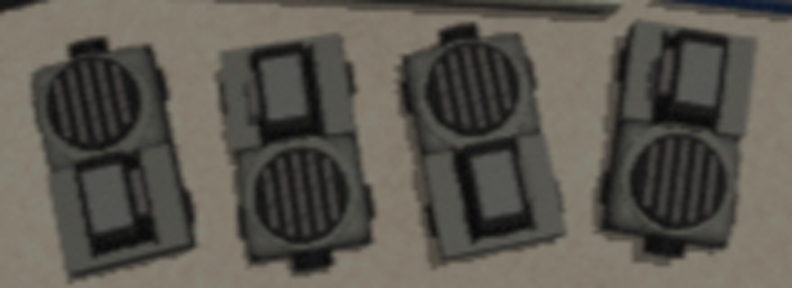

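Call:
servo_tool(moves=[{"translation": [326,375,0],"delta_rot": [0,0,-0.463],"gripper": 85},{"translation": [326,375,0],"delta_rot": [0,0,-0.463],"gripper": 85},{"translation": [326,375,0],"delta_rot": [0,0,-0.463],"gripper": 85},{"translation": [326,375,0],"delta_rot": [0,0,-0.463],"gripper": 85},{"translation": [326,375,0],"delta_rot": [0,0,-0.463],"gripper": 85},{"translation": [326,375,0],"delta_rot": [0,0,-0.463],"gripper": 85},{"translation": [326,375,0],"delta_rot": [0,0,-0.463],"gripper": 85},{"translation": [326,375,0],"delta_rot": [0,0,-0.463],"gripper": 85},{"translation": [326,375,0],"delta_rot": [0,0,-0.463],"gripper": 85},{"translation": [326,375,-40],"delta_rot": [0,0,-0.463],"gripper": 85},{"translation": [326,375,-40],"delta_rot": [0,0,-0.463],"gripper": 85},{"translation": [326,375,-40],"delta_rot": [0,0,-0.463],"gripper": 85}])

```text
time: 1.6
position: [521.9, -245.6, 191.7]
tcp_rot: [[0.988, -0.157, -0.0], [-0.157, -0.988, -0.0], [-0.0, 0.0, -1.0]]
force: [0.8, 0.2, 0.4]
finger_gap: 85.3
```

```bash
cat >> h.py <<'E'
def st():
    s=monitor.state(); R=np.array(s["tcp_rot"]); y=R[:,1]
    print("t",round(s["time"],2),"pos",np.round(s["position"],1),"yawY",round(np.degrees(np.arctan2(y[1],y[0])),2),"tilt",np.round(R[:2,2],4),"F",np.round(s["force"],1),"gap",round(s["finger_gap"],1),"q7",round(s["joint_pos"][6],2))
def rects(W,lo,hi,mn=200,box=(250,900,-600,600)):
    m=((W[...,2]>lo)&(W[...,2]<hi)&(W[...,0]>box[0])&(W[...,0]<box[1])&(W[...,1]>box[2])&(W[...,1]<box[3])).astype(np.uint8)
    k,l,s,_=cv2.connectedComponentsWithStats(m)
    for i in range(1,k):
        if s[i,4]<mn: continue
        p=W[l==i]; r=cv2.minAreaRect(p[:,:2].astype(np.float32))
        print(s[i,4],"c",np.round(r[0],1),"sz",np.round(r[1],1),"a",round(r[2],1),"z",np.round(np.median(p[:,2]),1),"px",s[i,:2]+s[i,2:4]//2)
E
python3 - <<'E'
from h import *
st(); c=cam("wrist"); save("w1",c); W=cloud(c); np.savez("w1.npz",W=W)
print(np.round(c["eye"]),np.round(c["rotation"],2).tolist())
rects(W,93,110); rects(W,40,66,400)
E
```

```text
t 1.6 pos [ 521.9 -245.6  191.7] yawY -99.03 tilt [-0.0002 -0.0002] F [0.8 0.2 0.4] gap 85.3 q7 -1.41
[ 600. -258.  334.] [[-0.16, 0.94, 0.3], [-0.99, -0.15, -0.05], [-0.0, -0.31, 0.95]]
5209 c [ 524.4 -243.5] sz [49.8 69.1] a 80.9 z 100.9 px [253 193]
1466 c [455.6 -83.4] sz [31.5 42.7] a 12.9 z 100.8 px [ 78 298]
13997 c [ 643.1 -116.4] sz [162.2  99. ] a 87.1 z 50.1 px [93 67]
12970 c [ 628.7 -295.6] sz [118.2  62.4] a 83.6 z 59.9 px [298  44]
8298 c [ 485.5 -240.5] sz [100.5 166.7] a 81.0 z 57.9 px [257 212]
6140 c [513.5 -74.1] sz [122.7 103.3] a 7.9 z 56.7 px [ 80 219]
1259 c [441.9  23.1] sz [23.7 67. ] a 88.0 z 50.9 px [ 18 297]
534 c [ 416.  -138.4] sz [20.7 45.7] a 70.3 z 56.8 px [167 293]
```

View pics/w1.png

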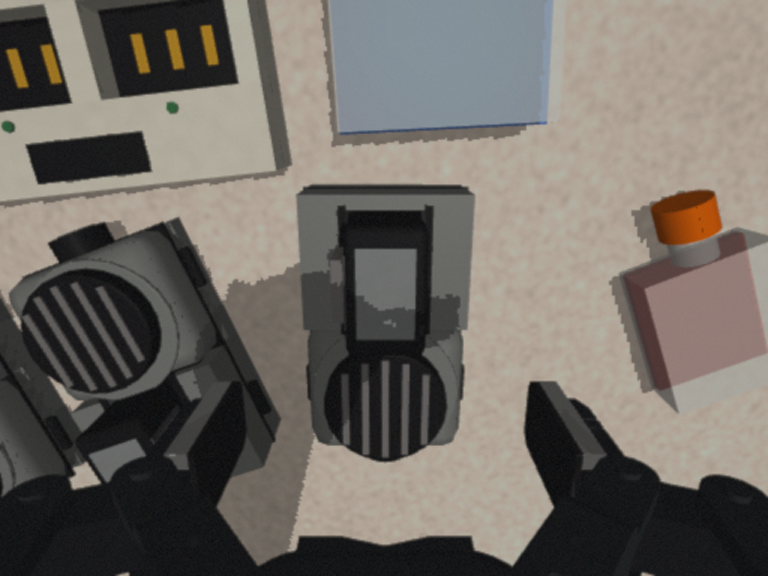

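Call:
servo_tool(moves=[{"translation": [2,-1,-50],"delta_rot": [0,0,0],"gripper": 85},{"translation": [2,-1,-100],"delta_rot": [0,0,0],"gripper": 85},{"translation": [2,-1,-128],"delta_rot": [0,0,0],"gripper": 85},{"translation": [2,-1,-128],"delta_rot": [0,0,0],"gripper": 85},{"translation": [2,-1,-128],"delta_rot": [0,0,0],"gripper": 38},{"translation": [2,-1,-128],"delta_rot": [0,0,0],"gripper": 38},{"translation": [2,-1,-128],"delta_rot": [0,0,0],"gripper": 38},{"translation": [2,-1,-128],"delta_rot": [0,0,0],"gripper": 38},{"translation": [2,-1,-128],"delta_rot": [0,0,0],"gripper": 38},{"translation": [2,-1,-128],"delta_rot": [0,0,0],"gripper": 38}])

```text
time: 2.9
position: [526.8, -246.9, 66.2]
tcp_rot: [[0.988, -0.156, 0.005], [-0.156, -0.988, -0.002], [0.006, 0.002, -1.0]]
force: [-0.7, 0.7, 6.5]
finger_gap: 41.2
```

Call:
servo_tool(moves=[{"translation": [0,0,5],"delta_rot": [0,0,0],"gripper": 38},{"translation": [0,0,10],"delta_rot": [0,0,0],"gripper": 38},{"translation": [0,0,15],"delta_rot": [0,0,0],"gripper": 38},{"translation": [0,0,15],"delta_rot": [0,0,0],"gripper": 38}])

```text
time: 3.4
position: [525.2, -245.6, 79.0]
tcp_rot: [[0.988, -0.155, 0.002], [-0.155, -0.988, -0.0], [0.002, 0.0, -1.0]]
force: [2.5, -0.4, -1.4]
finger_gap: 41.2
```

```bash
python3 - <<'E'
from h import *
st(); c=cam("wrist"); W=cloud(c); rects(W,50,64,1500); rects(W,104,125)
E
```

```text
t 3.4 pos [ 525.2 -245.6   79. ] yawY -98.94 tilt [ 0.0016 -0.0003] F [ 2.5 -0.4 -1.4] gap 41.2 q7 -1.43
6949 c [ 623.5 -159.1] sz [75.4 63.9] a 87.0 z 50.5 px [70 75]
23065 c [ 616.1 -294.2] sz [119.1  39.7] a 82.2 z 59.9 px [331  47]
11060 c [ 533.8 -248.2] sz [100.6  69.5] a 80.6 z 58.0 px [258 220]
5491 c [ 510.1 -110.5] sz [40.3 99.2] a 71.5 z 58.0 px [ 37 285]
17304 c [ 526.2 -246.4] sz [69.  62.7] a 81.0 z 114.0 px [256 289]
```

Call:
servo_tool(moves=[{"translation": [0,0,35],"delta_rot": [0,0,0],"gripper": 38},{"translation": [0,0,70],"delta_rot": [0,0,0],"gripper": 38},{"translation": [20,10,75],"delta_rot": [0,0,0.18],"gripper": 38},{"translation": [40,25,75],"delta_rot": [0,0,0.36],"gripper": 38},{"translation": [60,40,75],"delta_rot": [0,0,0.54],"gripper": 38},{"translation": [80,55,75],"delta_rot": [0,0,0.72],"gripper": 38},{"translation": [100,70,75],"delta_rot": [0,0,0.9],"gripper": 38},{"translation": [120,85,75],"delta_rot": [0,0,1.08],"gripper": 38},{"translation": [138,98,75],"delta_rot": [0,0,1.26],"gripper": 38},{"translation": [138,98,75],"delta_rot": [0,0,1.44],"gripper": 38},{"translation": [138,98,75],"delta_rot": [0,0,1.62],"gripper": 38},{"translation": [138,98,75],"delta_rot": [0,0,1.678],"gripper": 38}])

```text
time: 4.95
position: [659.5, -148.2, 151.2]
tcp_rot: [[0.046, 0.999, -0.007], [0.999, -0.046, -0.0], [-0.001, -0.007, -1.0]]
force: [-0.1, -0.3, -3.4]
finger_gap: 41.2
```

```bash
python3 - <<'E'
from h import *
st(); c=cam("wrist"); save("w2",c); W=cloud(c); print(np.round(c["eye"]));rects(W,44,58,1500); rects(W,155,200); rects(W,20,36,200)
c=cam("top"); W=cloud(c); rects(W,93,110,100); rects(W,40,66,400);rects(W,20,36,40,(600,720,-250,250))
E
```

```text
t 4.95 pos [ 659.5 -148.2  151.2] yawY -2.66 tilt [-0.0069 -0.0002] F [-0.1 -0.3 -3.4] gap 41.2 q7 -0.09
[664. -70. 294.]
19426 c [ 647.7 -105.3] sz [184.8 107.5] a 87.1 z 50.1 px [237 125]
4971 c [526.5 -80.7] sz [133.7  88.7] a 71.6 z 53.2 px [68 99]
3513 c [ 503.7 -209.7] sz [ 37.2 135.1] a 80.8 z 55.7 px [ 80 270]
20128 c [ 660.  -148.1] sz [63.9 69. ] a 86.1 z 185.9 px [257 280]
431 c [551.6 -27.4] sz [ 9.8 35.8] a 25.6 z 29.1 px [100  36]
7142 c [667.8 -55.8] sz [76.6 48.3] a 87.1 z 28.6 px [263  65]
842 c [561.  -91.1] sz [93.4 34.5] a 61.0 z 28.6 px [122 109]
1584 c [ 664.3 -124.8] sz [23.4 48.4] a 86.5 z 28.6 px [262 159]
1976 c [ 503.8 -193. ] sz [ 44.5 158.1] a 64.6 z 28.2 px [ 83 254]
858 c [ 513.5 -254.4] sz [28.1 64. ] a 80.2 z 29.1 px [108 299]
387 c [510.  84.] sz [69.8 49. ] a 8.2 z 101.4 px [228 230]
124 c [457.5 458.8] sz [46.3 58.5] a 80.1 z 103.0 px [ 94 247]
405 c [436.1 -88.9] sz [69.6 49.5] a 10.9 z 101.4 px [289 256]
411 c [424.5 212.5] sz [70.3 49.2] a 14.3 z 101.3 px [181 260]
839 c [809.8 279.9] sz [95.1 90. ] a 28.0 z 60.6 px [168 135]
916 c [723.2 462.1] sz [91.8 93.2] a 2.5 z 60.4 px [106 162]
2702 c [652.4  -4.2] sz [368.5 109. ] a 87.0 z 50.8 px [259 186]
852 c [647.2 306.1] sz [94.  91.2] a 16.7 z 60.5 px [156 187]
461 c [ 635.1 -326.7] sz [58.3 88.2] a 87.8 z 60.3 px [368 191]
1047 c [481.9 -76.5] sz [184.3 100.2] a 11.5 z 58.3 px [285 244]
1046 c [469.2 228. ] sz [184.9 101.3] a 14.5 z 58.2 px [181 248]
1053 c [464.2  73.2] sz [185.3 100. ] a 9.4 z 58.3 px [232 247]
337 c [680.4 128.9] sz [74.6 44.8] a 87.5 z 29.5 px [216 178]
348 c [676.   36.4] sz [75.3 44.2] a 88.0 z 29.7 px [246 179]
343 c [670.9 -55.7] sz [75.  44.6] a 87.4 z 29.3 px [276 181]
103 c [ 664.9 -147. ] sz [69.9 42.2] a 84.2 z 28.8 px [306 182]
```

View pics/w2.png

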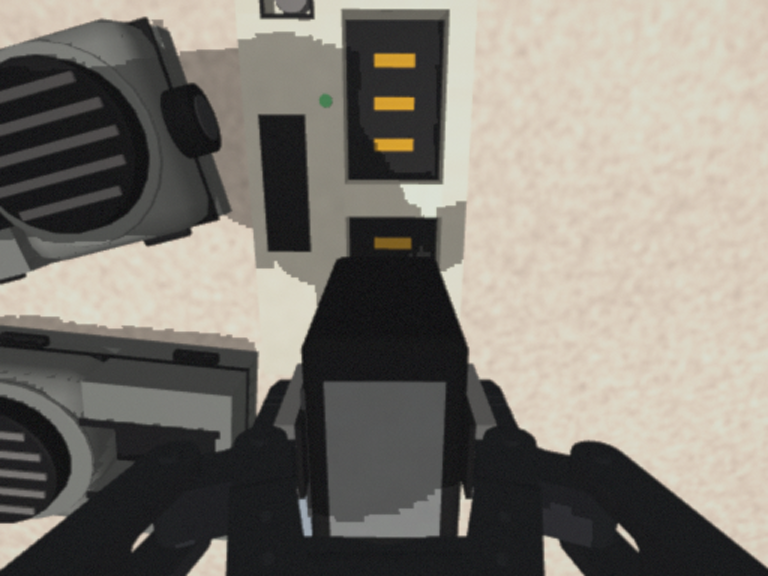

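Call:
servo_tool(moves=[{"translation": [3.3,0.5,-20],"delta_rot": [0,0.005,-0.004],"gripper": 38},{"translation": [3.3,0.5,-40],"delta_rot": [0,0.005,-0.004],"gripper": 38},{"translation": [3.3,0.5,-47],"delta_rot": [0,0.005,-0.004],"gripper": 38},{"translation": [3.3,0.5,-54],"delta_rot": [0,0.005,-0.004],"gripper": 38},{"translation": [3.3,0.5,-60],"delta_rot": [0,0.005,-0.004],"gripper": 38},{"translation": [3.3,0.5,-66],"delta_rot": [0,0.005,-0.004],"gripper": 38},{"translation": [3.3,0.5,-70],"delta_rot": [0,0.005,-0.004],"gripper": 38},{"translation": [3.3,0.5,-72],"delta_rot": [0,0.005,-0.004],"gripper": 38},{"translation": [3.3,0.5,-73],"delta_rot": [0,0.005,-0.004],"gripper": 38},{"translation": [3.3,0.5,-73],"delta_rot": [0,0.005,-0.004],"gripper": 38}])

```text
time: 6.3
position: [665.8, -147.1, 80.4]
tcp_rot: [[0.053, 0.999, -0.005], [0.999, -0.053, -0.0], [-0.0, -0.005, -1.0]]
force: [0.8, 0.6, -2.9]
finger_gap: 41.5
```

```bash
python3 - <<'E'
from h import *
st(); c=cam("wrist"); W=cloud(c); rects(W,80,130); rects(W,20,36,3000)
E
```

```text
t 6.3 pos [ 665.8 -147.1   80.4] yawY -3.03 tilt [-0.0047 -0.    ] F [ 0.8  0.6 -2.9] gap 41.5 q7 -0.13
21035 c [ 666.2 -147.9] sz [71.6 72.3] a 41.3 z 115.2 px [257 279]
12063 c [667.5 -59.2] sz [70.1 48.5] a 87.1 z 28.6 px [251  68]
```

Call:
servo_tool(moves=[{"translation": [-2,0,-1],"delta_rot": [0,0,0],"gripper": 38},{"translation": [-2,0,-3],"delta_rot": [0,0,0],"gripper": 38},{"translation": [-2,0,-3],"delta_rot": [0,0,0],"gripper": 38},{"translation": [-2,0,-2],"delta_rot": [0,0,0],"gripper": 85},{"translation": [-2,0,-2],"delta_rot": [0,0,0],"gripper": 85},{"translation": [-2,0,-2],"delta_rot": [0,0,0],"gripper": 85},{"translation": [-2,0,-2],"delta_rot": [0,0,0],"gripper": 85},{"translation": [-2,0,40],"delta_rot": [0,0,0],"gripper": 85},{"translation": [-2,0,90],"delta_rot": [0,0,0],"gripper": 85},{"translation": [-2,0,130],"delta_rot": [0,0,0],"gripper": 85},{"translation": [-2,0,130],"delta_rot": [0,0,0],"gripper": 85}])

```text
time: 7.72
position: [667.1, -147.2, 215.8]
tcp_rot: [[0.053, 0.999, 0.005], [0.999, -0.053, -0.002], [-0.001, 0.005, -1.0]]
force: [0.4, 0.2, 0.8]
finger_gap: 85.2
```

```bash
python3 - <<'E'
from h import *
st(); c=cam("wrist"); W=cloud(c); rects(W,80,130,800); rects(W,20,36,3000);rects(W,44,64,2500)
E
```

```text
t 7.72 pos [ 667.1 -147.2  215.8] yawY -3.03 tilt [ 0.005  -0.0017] F [0.4 0.2 0.8] gap 85.2 q7 -0.08
872 c [467.7 -88.2] sz [53.2 18.2] a 76.4 z 88.7 px [ 12 123]
5035 c [ 662.3 -149.4] sz [69.6 50.1] a 87.0 z 112.8 px [250 190]
4482 c [667.8 -55.9] sz [76.4 48.3] a 87.1 z 28.6 px [251  72]
15235 c [648.1 -97.6] sz [200.  107.4] a 87.1 z 50.0 px [229 111]
7736 c [493.6 -74.3] sz [161.  100.3] a 11.5 z 57.6 px [ 75 106]
6354 c [ 477.6 -237.9] sz [101.5 178.1] a 80.6 z 57.7 px [ 84 265]
7682 c [ 639.7 -296.2] sz [119.4  84.2] a 83.8 z 59.8 px [240 303]
```

Call:
servo_tool(moves=[{"translation": [-231,61,0],"delta_rot": [0,0,-0.18],"gripper": 85},{"translation": [-231,61,0],"delta_rot": [0,0,-0.36],"gripper": 85},{"translation": [-231,61,0],"delta_rot": [0,0,-0.54],"gripper": 85},{"translation": [-231,61,0],"delta_rot": [0,0,-0.72],"gripper": 85},{"translation": [-231,61,0],"delta_rot": [0,0,-0.9],"gripper": 85},{"translation": [-231,61,-25],"delta_rot": [0,0,-1.08],"gripper": 85},{"translation": [-231,61,-25],"delta_rot": [0,0,-1.26],"gripper": 85},{"translation": [-231,61,-25],"delta_rot": [0,0,-1.323],"gripper": 85},{"translation": [-231,61,-25],"delta_rot": [0,0,-1.323],"gripper": 85},{"translation": [-231,61,-25],"delta_rot": [0,0,-1.323],"gripper": 85}])

```text
time: 9.02
position: [432.0, -86.1, 184.5]
tcp_rot: [[0.981, 0.194, -0.003], [0.195, -0.981, 0.005], [-0.002, -0.006, -1.0]]
force: [0.1, 0.7, 0.1]
finger_gap: 84.6
```

```bash
python3 - <<'E'
from h import *
st(); c=cam("wrist"); save("w3",c);W=cloud(c); rects(W,93,108,800); rects(W,44,64,2500)
E
```

```text
t 9.03 pos [432.  -86.1 184.5] yawY -78.78 tilt [-0.0028  0.0053] F [0.1 0.7 0.1] gap 84.6 q7 -1.29
6012 c [505.2  78.3] sz [57.8 42.9] a 9.2 z 101.1 px [35 48]
5541 c [437.1 -89.4] sz [69.2 49.8] a 11.4 z 100.9 px [262 192]
9579 c [459.5  70.3] sz [173.4  98.2] a 9.5 z 58.0 px [ 80 106]
11151 c [481.8 -77. ] sz [184.4 100.3] a 11.5 z 58.0 px [258 114]
12243 c [ 474.2 -238.1] sz [101.6 184.2] a 81.1 z 57.7 px [431 148]
```

View pics/w3.png

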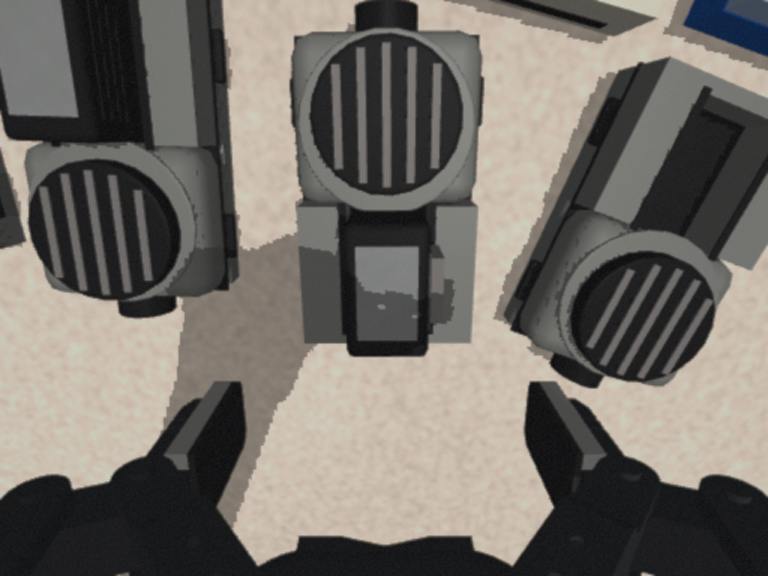

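Call:
servo_tool(moves=[{"translation": [4,-0.5,-45],"delta_rot": [0,0,0],"gripper": 85},{"translation": [4,-0.5,-90],"delta_rot": [0,0,0],"gripper": 85},{"translation": [4,-0.5,-119],"delta_rot": [0,0,0],"gripper": 85},{"translation": [4,-0.5,-119],"delta_rot": [0,0,0],"gripper": 85},{"translation": [4,-0.5,-119],"delta_rot": [0,0,0],"gripper": 38},{"translation": [4,-0.5,-119],"delta_rot": [0,0,0],"gripper": 38},{"translation": [4,-0.5,-119],"delta_rot": [0,0,0],"gripper": 38},{"translation": [4,-0.5,-119],"delta_rot": [0,0,0],"gripper": 38},{"translation": [4,-0.5,-119],"delta_rot": [0,0,0],"gripper": 38},{"translation": [4,-0.5,-114],"delta_rot": [0,0,0],"gripper": 38},{"translation": [4,-0.5,-109],"delta_rot": [0,0,0],"gripper": 38},{"translation": [4,-0.5,-104],"delta_rot": [0,0,0],"gripper": 38}])

```text
time: 10.58
position: [437.0, -86.7, 81.6]
tcp_rot: [[0.981, 0.194, -0.0], [0.194, -0.981, 0.005], [0.001, -0.005, -1.0]]
force: [1.9, 0.4, -4.8]
finger_gap: 41.6
```

```bash
python3 - <<'E'
from h import *
st(); c=cam("wrist"); W=cloud(c); rects(W,50,66,2500); rects(W,104,125)
E
```

```text
t 10.57 pos [437.  -86.7  81.6] yawY -78.84 tilt [-0.0001  0.0049] F [ 1.9  0.4 -4.8] gap 41.6 q7 -1.4
13431 c [462.4  33.6] sz [ 40.  143.5] a 89.9 z 57.9 px [ 40 133]
17093 c [481.8 -77. ] sz [145.  100.6] a 11.5 z 58.2 px [253 139]
9249 c [ 467.3 -199.7] sz [147.1  42.6] a 1.8 z 57.8 px [454 209]
17601 c [437.3 -87.3] sz [66.2 68.9] a 11.2 z 114.4 px [257 287]
```

Call:
servo_tool(moves=[{"translation": [0,0,35],"delta_rot": [0,0,0],"gripper": 38},{"translation": [0,0,65],"delta_rot": [0,0,0],"gripper": 38},{"translation": [25,4,73],"delta_rot": [0,0,0.17],"gripper": 38},{"translation": [55,8,73],"delta_rot": [0,0,0.34],"gripper": 38},{"translation": [85,12,73],"delta_rot": [0,0,0.51],"gripper": 38},{"translation": [115,16,73],"delta_rot": [0,0,0.68],"gripper": 38},{"translation": [145,20,73],"delta_rot": [0,0,0.85],"gripper": 38},{"translation": [175,24,73],"delta_rot": [0,0,1.02],"gripper": 38},{"translation": [205,28,73],"delta_rot": [0,0,1.19],"gripper": 38},{"translation": [230,31,73],"delta_rot": [0,0,1.325],"gripper": 38},{"translation": [230,31,73],"delta_rot": [0,0,1.325],"gripper": 38},{"translation": [230,31,73],"delta_rot": [0,0,1.325],"gripper": 38}])

```text
time: 12.12
position: [665.0, -56.2, 153.0]
tcp_rot: [[0.052, 0.999, -0.009], [0.999, -0.052, -0.0], [-0.001, -0.009, -1.0]]
force: [-0.7, 0.3, -4.1]
finger_gap: 41.2
```

```bash
python3 - <<'E'
from h import *
st(); c=cam("wrist"); W=cloud(c); rects(W,155,200); rects(W,20,36,1000)
E
```

```text
t 12.12 pos [665.  -56.2 153. ] yawY -3.0 tilt [-0.0088 -0.0004] F [-0.7  0.3 -4.1] gap 41.2 q7 -0.29
20067 c [665.4 -56.7] sz [66.8 68.9] a 86.6 z 185.4 px [257 279]
1292 c [524.1  37.1] sz [114.5  48.2] a 37.3 z 28.7 px [62 52]
7043 c [672.5  36. ] sz [76.6 48.3] a 87.2 z 28.7 px [262  66]
1096 c [519.  -29.4] sz [ 51.6 133. ] a 70.6 z 28.7 px [ 78 176]
1498 c [668.9 -33.4] sz [25.7 48.2] a 87.1 z 28.6 px [261 160]
```

Call:
servo_tool(moves=[{"translation": [2,0.7,-20],"delta_rot": [0,0.006,0],"gripper": 38},{"translation": [2,0.7,-40],"delta_rot": [0,0.006,0],"gripper": 38},{"translation": [1.5,0.7,-47],"delta_rot": [0,0.006,0],"gripper": 38},{"translation": [1.5,0.7,-54],"delta_rot": [0,0.006,0],"gripper": 38},{"translation": [1,0.7,-60],"delta_rot": [0,0.006,0],"gripper": 38},{"translation": [1,0.7,-66],"delta_rot": [0,0.006,0],"gripper": 38},{"translation": [1,0.7,-70],"delta_rot": [0,0.006,0],"gripper": 38},{"translation": [1,0.7,-73],"delta_rot": [0,0.006,0],"gripper": 38},{"translation": [1,0.7,-74],"delta_rot": [0,0.006,0],"gripper": 38},{"translation": [1,0.7,-74],"delta_rot": [0,0.006,0],"gripper": 38}])

```text
time: 13.42
position: [667.8, -54.9, 80.9]
tcp_rot: [[0.051, 0.999, -0.011], [0.999, -0.051, -0.0], [-0.001, -0.011, -1.0]]
force: [-0.2, 0.3, -0.8]
finger_gap: 41.4
```

```bash
python3 - <<'E'
from h import *
st(); c=cam("wrist"); W=cloud(c); rects(W,80,130)
E
```

```text
t 13.43 pos [667.8 -54.9  80.9] yawY -2.92 tilt [-0.0107 -0.0002] F [-0.2  0.3 -0.8] gap 41.4 q7 -0.33
20994 c [668.9 -56.5] sz [74.  75.1] a 44.7 z 113.3 px [257 278]
```

Call:
servo_tool(moves=[{"translation": [0,0,0],"delta_rot": [0,0,0],"gripper": 85},{"translation": [0,0,0],"delta_rot": [0,0,0],"gripper": 85},{"translation": [0,0,0],"delta_rot": [0,0,0],"gripper": 85},{"translation": [0,0,50],"delta_rot": [0,0,0],"gripper": 85},{"translation": [0,0,110],"delta_rot": [0,0,0],"gripper": 85},{"translation": [-30,20,115],"delta_rot": [0,0,-0.18],"gripper": 85},{"translation": [-60,50,115],"delta_rot": [0,0,-0.36],"gripper": 85},{"translation": [-90,80,115],"delta_rot": [0,0,-0.54],"gripper": 85},{"translation": [-120,110,115],"delta_rot": [0,0,-0.72],"gripper": 85},{"translation": [-157,136,115],"delta_rot": [0,0,-0.9],"gripper": 85},{"translation": [-157,136,110],"delta_rot": [0,0,-1.08],"gripper": 85},{"translation": [-157,136,110],"delta_rot": [0,0,-1.26],"gripper": 85}])

```text
time: 14.98
position: [509.9, 81.8, 190.5]
tcp_rot: [[0.967, 0.253, -0.003], [0.253, -0.967, 0.01], [-0.0, -0.01, -1.0]]
force: [0.5, -0.5, -0.0]
finger_gap: 84.8
```

```bash
python3 - <<'E'
from h import *
st(); c=cam("wrist"); W=cloud(c); rects(W,93,130,800); rects(W,44,64,2500)
c=cam("top"); rects(cloud(c),93,130,40)
E
```

```text
t 14.97 pos [509.9  81.8 190.5] yawY -75.33 tilt [-0.0029  0.0099] F [ 0.5 -0.5 -0. ] gap 84.8 q7 -1.66
2634 c [658.5 -41.4] sz [40.7 30.1] a 87.0 z 111.0 px [485  34]
5236 c [511.2  83.8] sz [69.1 49.7] a 9.1 z 100.9 px [257 194]
4647 c [425.4 212.2] sz [70.  49.3] a 13.9 z 100.9 px [ 74 251]
23260 c [644.8  26.1] sz [306.7  88. ] a 87.1 z 50.0 px [340  75]
8187 c [469.7 227.7] sz [182.9 101.5] a 14.2 z 57.6 px [ 88 175]
8236 c [473.   74.3] sz [167.5 100.2] a 9.3 z 57.9 px [262 212]
6264 c [488.5 -75.6] sz [166.7 100.8] a 11.6 z 57.2 px [418 238]
396 c [666.8 -56.3] sz [69.4 49.8] a 88.6 z 113.0 px [277 176]
400 c [ 661.  -148.4] sz [68.4 49.2] a 89.8 z 113.4 px [309 178]
271 c [456.7 460.7] sz [53.4 57.8] a 66.2 z 110.8 px [ 93 247]
410 c [424.5 212.6] sz [70.2 49.5] a 13.7 z 101.3 px [181 260]
```

Call:
servo_tool(moves=[{"translation": [2,-1,-30],"delta_rot": [0,0,-0.096],"gripper": 85},{"translation": [2,-1,-60],"delta_rot": [0,0,-0.096],"gripper": 85},{"translation": [2,-1,-100],"delta_rot": [0,0,-0.096],"gripper": 85},{"translation": [2,-1,-125],"delta_rot": [0,0,-0.096],"gripper": 85},{"translation": [2,-1,-125],"delta_rot": [0,0,-0.096],"gripper": 38},{"translation": [2,-1,-125],"delta_rot": [0,0,-0.096],"gripper": 38},{"translation": [2,-1,-125],"delta_rot": [0,0,-0.096],"gripper": 38},{"translation": [2,-1,-125],"delta_rot": [0,0,-0.096],"gripper": 38},{"translation": [2,-1,-125],"delta_rot": [0,0,-0.096],"gripper": 38},{"translation": [2,-1,-120],"delta_rot": [0,0,-0.096],"gripper": 38},{"translation": [2,-1,-115],"delta_rot": [0,0,-0.096],"gripper": 38},{"translation": [2,-1,-110],"delta_rot": [0,0,-0.096],"gripper": 38}])

```text
time: 16.58
position: [512.5, 80.1, 80.3]
tcp_rot: [[0.987, 0.163, -0.002], [0.163, -0.987, 0.011], [-0.0, -0.011, -1.0]]
force: [0.4, 1.7, -4.2]
finger_gap: 41.0
```

```bash
python3 - <<'E'
from h import *
st(); c=cam("wrist"); W=cloud(c); rects(W,50,66,2500); rects(W,104,125)
E
```

```text
t 16.57 pos [512.5  80.1  80.3] yawY -80.61 tilt [-0.0023  0.0111] F [ 0.4  1.7 -4.2] gap 41.0 q7 -1.84
12817 c [627.3  70.1] sz [218.8  48.7] a 87.2 z 50.5 px [296  58]
10724 c [487.9 205.4] sz [128.   48.9] a 15.3 z 58.2 px [ 49 231]
11061 c [520.4  82.2] sz [ 71.6 100.5] a 9.3 z 58.0 px [255 219]
6372 c [505.  -45.4] sz [94.2 49.2] a 16.5 z 59.0 px [465 274]
17406 c [513.4  79.2] sz [64.5 69.1] a 9.6 z 114.0 px [257 288]
```

Call:
servo_tool(moves=[{"translation": [0,0,35],"delta_rot": [0,0,0],"gripper": 38},{"translation": [0,0,65],"delta_rot": [0,0,0],"gripper": 38},{"translation": [15,-4,74],"delta_rot": [0,0,0.17],"gripper": 38},{"translation": [35,-8,74],"delta_rot": [0,0,0.34],"gripper": 38},{"translation": [55,-13,74],"delta_rot": [0,0,0.51],"gripper": 38},{"translation": [75,-18,74],"delta_rot": [0,0,0.68],"gripper": 38},{"translation": [95,-25,74],"delta_rot": [0,0,0.85],"gripper": 38},{"translation": [120,-32,74],"delta_rot": [0,0,1.02],"gripper": 38},{"translation": [145,-38,74],"delta_rot": [0,0,1.19],"gripper": 38},{"translation": [161,-44,74],"delta_rot": [0,0,1.356],"gripper": 38},{"translation": [161,-44,74],"delta_rot": [0,0,1.356],"gripper": 38},{"translation": [161,-44,74],"delta_rot": [0,0,1.356],"gripper": 38}])

```text
time: 18.12
position: [672.1, 36.0, 153.5]
tcp_rot: [[0.053, 0.998, -0.014], [0.999, -0.053, -0.0], [-0.001, -0.014, -1.0]]
force: [-0.7, -0.2, -2.7]
finger_gap: 41.3
```

```bash
python3 - <<'E'
from h import *
st(); c=cam("wrist"); W=cloud(c); rects(W,155,200); rects(W,20,36,1000)
E
```

```text
t 18.12 pos [672.1  36.  153.5] yawY -3.05 tilt [-0.0138 -0.0004] F [-0.7 -0.2 -2.7] gap 41.3 q7 -0.46
20049 c [672.9  35.7] sz [65.5 69. ] a 87.1 z 186.9 px [257 279]
6999 c [677.  127.9] sz [76.6 48.3] a 87.1 z 28.6 px [259  66]
1174 c [554.2  87.4] sz [  3.  101.8] a 9.3 z 29.2 px [108 128]
4199 c [501.8  79.5] sz [61.7 46.5] a 9.3 z 29.1 px [ 46 144]
1433 c [673.6  59.7] sz [21.1 48.2] a 86.9 z 28.6 px [259 157]
1555 c [499.5 -27. ] sz [ 48.7 156.9] a 79.7 z 28.8 px [ 81 265]
1266 c [ 420.2 -104.7] sz [38.6 50.4] a 0.3 z 28.9 px [ 20 330]
```

Call:
servo_tool(moves=[{"translation": [0,0,-20],"delta_rot": [0,-0.013,0.002],"gripper": 38},{"translation": [0,0,-40],"delta_rot": [0,-0.013,0.002],"gripper": 38},{"translation": [0,0,-47],"delta_rot": [0,-0.013,0.002],"gripper": 38},{"translation": [-0.5,0,-54],"delta_rot": [0,-0.013,0.002],"gripper": 38},{"translation": [-1,0,-60],"delta_rot": [0,-0.013,0.002],"gripper": 38},{"translation": [-1,0,-66],"delta_rot": [0,-0.013,0.002],"gripper": 38},{"translation": [-1,0,-70],"delta_rot": [0,-0.013,0.002],"gripper": 38},{"translation": [-1,0,-74],"delta_rot": [0,-0.013,0.002],"gripper": 38},{"translation": [-1,0,-75],"delta_rot": [0,-0.013,0.002],"gripper": 38},{"translation": [-1,0,-75],"delta_rot": [0,-0.013,0.002],"gripper": 38}])

```text
time: 19.42
position: [672.9, 36.1, 79.9]
tcp_rot: [[0.049, 0.999, 0.002], [0.999, -0.049, -0.0], [-0.0, 0.002, -1.0]]
force: [-1.0, 0.3, 0.1]
finger_gap: 41.2
```

```bash
python3 - <<'E'
from h import *
st(); c=cam("wrist"); W=cloud(c); rects(W,80,130)
E
```

```text
t 19.43 pos [672.9  36.1  79.9] yawY -2.81 tilt [ 0.0025 -0.0001] F [-1.   0.3  0.1] gap 41.2 q7 -0.5
21158 c [673.3  34.9] sz [73.3 73.2] a 43.6 z 113.4 px [257 278]
```

Call:
servo_tool(moves=[{"translation": [0,0,0],"delta_rot": [0,0,0],"gripper": 85},{"translation": [0,0,0],"delta_rot": [0,0,0],"gripper": 85},{"translation": [0,0,0],"delta_rot": [0,0,0],"gripper": 85},{"translation": [0,0,50],"delta_rot": [0,0,0],"gripper": 85},{"translation": [0,0,110],"delta_rot": [0,0,0],"gripper": 85},{"translation": [-45,33,115],"delta_rot": [0,0,-0.18],"gripper": 85},{"translation": [-90,65,115],"delta_rot": [0,0,-0.36],"gripper": 85},{"translation": [-135,98,115],"delta_rot": [0,0,-0.54],"gripper": 85},{"translation": [-180,130,115],"delta_rot": [0,0,-0.72],"gripper": 85},{"translation": [-225,163,115],"delta_rot": [0,0,-0.9],"gripper": 85},{"translation": [-248,179,110],"delta_rot": [0,0,-1.08],"gripper": 85},{"translation": [-248,179,110],"delta_rot": [0,0,-1.26],"gripper": 85}])

```text
time: 20.98
position: [421.9, 217.4, 189.4]
tcp_rot: [[0.966, 0.259, 0.001], [0.259, -0.966, -0.002], [0.0, 0.003, -1.0]]
force: [1.0, -1.7, 0.7]
finger_gap: 84.8
```

```bash
python3 - <<'E'
from h import *
st(); c=cam("wrist"); W=cloud(c); rects(W,93,108,800); rects(W,44,64,2500)
c=cam("top"); rects(cloud(c),93,130,40)
E
```

```text
t 20.98 pos [421.9 217.4 189.4] yawY -74.97 tilt [ 0.001  -0.0024] F [ 1.  -1.7  0.7] gap 84.8 q7 -1.98
5285 c [425.2 212.9] sz [69.3 49.5] a 13.8 z 100.9 px [263 193]
10784 c [469.3 227.5] sz [184.5 100.4] a 14.0 z 58.0 px [260 117]
13013 c [462.9  72.3] sz [184.4 101.9] a 9.4 z 57.8 px [432 165]
406 c [670.5  34.2] sz [70.2 50.2] a 87.1 z 113.2 px [246 174]
397 c [667.4 -56. ] sz [69.3 51. ] a 89.5 z 113.4 px [277 176]
399 c [ 660.6 -148.4] sz [68.3 50.4] a 89.0 z 112.8 px [309 178]
270 c [456.7 460.5] sz [53.  57.6] a 65.5 z 109.8 px [ 93 247]
126 c [416.  197.2] sz [42.2 29.8] a 33.7 z 101.0 px [184 263]
```

Call:
servo_tool(moves=[{"translation": [2.5,-1.5,-45],"delta_rot": [0,0,-0.019],"gripper": 85},{"translation": [2.5,-1.5,-90],"delta_rot": [0,0,-0.019],"gripper": 85},{"translation": [2.5,-1.5,-123],"delta_rot": [0,0,-0.019],"gripper": 85},{"translation": [2.5,-1.5,-123],"delta_rot": [0,0,-0.019],"gripper": 85},{"translation": [2.5,-1.5,-123],"delta_rot": [0,0,-0.019],"gripper": 38},{"translation": [2.5,-1.5,-123],"delta_rot": [0,0,-0.019],"gripper": 38},{"translation": [2.5,-1.5,-123],"delta_rot": [0,0,-0.019],"gripper": 38},{"translation": [2.5,-1.5,-123],"delta_rot": [0,0,-0.019],"gripper": 38},{"translation": [2.5,-1.5,-123],"delta_rot": [0,0,-0.019],"gripper": 38},{"translation": [2.5,-1.5,-118],"delta_rot": [0,0,-0.019],"gripper": 38},{"translation": [2.5,-1.5,-113],"delta_rot": [0,0,-0.019],"gripper": 38},{"translation": [2.5,-1.5,-108],"delta_rot": [0,0,-0.019],"gripper": 38}])

```text
time: 22.58
position: [427.2, 214.2, 81.5]
tcp_rot: [[0.97, 0.241, 0.001], [0.241, -0.97, -0.0], [0.001, 0.001, -1.0]]
force: [1.4, 4.6, -7.1]
finger_gap: 41.2
```

```bash
python3 - <<'E'
from h import *
st(); c=cam("wrist"); W=cloud(c); rects(W,50,66,2500); rects(W,104,125)
E
```

```text
t 22.57 pos [427.2 214.2  81.5] yawY -76.05 tilt [ 0.0013 -0.0004] F [ 1.4  4.6 -7.1] gap 41.2 q7 -2.13
17352 c [470.9 226.9] sz [146.7 100.5] a 14.4 z 58.1 px [251 141]
14878 c [475.5 103.4] sz [150.   44.6] a 11.0 z 58.0 px [459 187]
16926 c [426.1 213.3] sz [64.7 68.7] a 14.9 z 113.7 px [257 289]
```

Call:
servo_tool(moves=[{"translation": [0,0,35],"delta_rot": [0,0,0],"gripper": 38},{"translation": [0,0,65],"delta_rot": [0,0,0],"gripper": 38},{"translation": [30,-5,73],"delta_rot": [0,0,0.16],"gripper": 38},{"translation": [60,-15,73],"delta_rot": [0,0,0.32],"gripper": 38},{"translation": [90,-25,73],"delta_rot": [0,0,0.48],"gripper": 38},{"translation": [120,-37,73],"delta_rot": [0,0,0.64],"gripper": 38},{"translation": [155,-50,73],"delta_rot": [0,0,0.8],"gripper": 38},{"translation": [190,-63,73],"delta_rot": [0,0,0.96],"gripper": 38},{"translation": [225,-76,73],"delta_rot": [0,0,1.12],"gripper": 38},{"translation": [250,-86,73],"delta_rot": [0,0,1.277],"gripper": 38},{"translation": [250,-86,73],"delta_rot": [0,0,1.277],"gripper": 38},{"translation": [250,-86,73],"delta_rot": [0,0,1.277],"gripper": 38}])

```text
time: 24.12
position: [675.5, 126.1, 152.9]
tcp_rot: [[0.053, 0.999, -0.002], [0.999, -0.053, -0.002], [-0.002, -0.002, -1.0]]
force: [-0.9, 0.9, -3.9]
finger_gap: 41.1
```

```bash
python3 - <<'E'
from h import *
st(); c=cam("wrist"); W=cloud(c); rects(W,155,200); rects(W,20,36,1000)
E
```

```text
t 24.12 pos [675.5 126.1 152.9] yawY -3.04 tilt [-0.0022 -0.0021] F [-0.9  0.9 -3.9] gap 41.1 q7 -0.63
19557 c [675.7 124.3] sz [65.2 68.7] a 86.2 z 184.8 px [257 281]
1397 c [527.7 200.5] sz [125.   50.3] a 47.2 z 28.8 px [52 78]
1843 c [678.1 149.7] sz [26.9 48.3] a 86.7 z 28.5 px [258 158]
1551 c [527.6 107.9] sz [ 70.9 141.2] a 53.1 z 28.7 px [ 72 230]
2513 c [501.8  74.4] sz [59.5 37.6] a 9.1 z 29.1 px [ 66 251]
```

Call:
servo_tool(moves=[{"translation": [1,3.5,-20],"delta_rot": [0,0,0.004],"gripper": 38},{"translation": [1,3.5,-40],"delta_rot": [0,0,0.004],"gripper": 38},{"translation": [1,3.5,-46],"delta_rot": [0,0,0.004],"gripper": 38},{"translation": [1,3.5,-52],"delta_rot": [0,0,0.004],"gripper": 38},{"translation": [0.5,3.5,-58],"delta_rot": [0,0,0.004],"gripper": 38},{"translation": [0.5,3.5,-64],"delta_rot": [0,0,0.004],"gripper": 38},{"translation": [0,3.5,-68],"delta_rot": [0,0,0.004],"gripper": 38},{"translation": [0,3.5,-71],"delta_rot": [0,0,0.004],"gripper": 38},{"translation": [0,3.5,-73],"delta_rot": [0,0,0.004],"gripper": 38},{"translation": [0,3.5,-73],"delta_rot": [0,0,0.004],"gripper": 38}])

```text
time: 25.42
position: [677.3, 131.2, 81.4]
tcp_rot: [[0.047, 0.999, 0.002], [0.999, -0.047, 0.0], [0.0, 0.002, -1.0]]
force: [-0.4, 0.2, -3.1]
finger_gap: 41.3
```

```bash
python3 - <<'E'
from h import *
st(); c=cam("wrist"); W=cloud(c); rects(W,80,130)
E
```

```text
t 25.43 pos [677.3 131.2  81.4] yawY -2.69 tilt [0.0024 0.0002] F [-0.4  0.2 -3.1] gap 41.3 q7 -0.67
20148 c [681.6 129.3] sz [64.9 77.4] a 87.9 z 113.3 px [268 280]
```

Call:
servo_tool(moves=[{"translation": [0,0,-1],"delta_rot": [0,0,0],"gripper": 38},{"translation": [0,0,-1],"delta_rot": [0,0,0],"gripper": 85},{"translation": [0,0,-1],"delta_rot": [0,0,0],"gripper": 85},{"translation": [0,0,-1],"delta_rot": [0,0,0],"gripper": 85},{"translation": [0,0,60],"delta_rot": [0,0,0],"gripper": 85},{"translation": [0,0,120],"delta_rot": [0,0,0],"gripper": 85},{"translation": [0,0,180],"delta_rot": [0,0,0],"gripper": 85},{"translation": [-20,30,200],"delta_rot": [0,0,0],"gripper": 85},{"translation": [-30,60,200],"delta_rot": [0,0,0],"gripper": 85},{"translation": [-30,60,200],"delta_rot": [0,0,0],"gripper": 85}])

```text
time: 26.72
position: [645.1, 196.1, 282.9]
tcp_rot: [[0.04, 0.999, 0.003], [0.999, -0.04, 0.003], [0.003, 0.003, -1.0]]
force: [-0.4, 0.6, 0.8]
finger_gap: 85.2
```

```bash
python3 - <<'E'
from h import *
st(); c=cam("wrist"); save("w4",c);W=cloud(c); np.savez("w4.npz",W=W); rects(W,44,66,1500,(550,900,-200,500)); rects(W,135,185,20);rects(W,70,134,20); print(np.round(c["eye"]))
c=cam("top"); W=cloud(c); rects(W,93,130,40); rects(W,50,66,400); rects(W,135,185,3)
E
```

```text
t 26.73 pos [645.1 196.1 282.9] yawY -2.26 tilt [0.0032 0.0027] F [-0.4  0.6  0.8] gap 85.2 q7 -0.68
7345 c [646.7 306. ] sz [90.3 90.1] a 16.6 z 60.0 px [252  57]
7850 c [810.  279.6] sz [91.5 90.4] a 28.4 z 59.8 px [405  75]
7730 c [655.   37.5] sz [283.6 107.4] a 87.0 z 49.9 px [271 267]
564 c [646.6 305.4] sz [18.9 18.7] a 87.9 z 157.1 px [252  47]
33 c [647.5 300.4] sz [11.1  3.1] a 8.6 z 89.8 px [254  61]
3912 c [501.4 232.9] sz [74.8 74.8] a 84.7 z 74.2 px [121 134]
6912 c [672.9  50.9] sz [223.   51.4] a 87.0 z 112.2 px [287 277]
2601 c [427.9  68.7] sz [76.5 71.2] a 49.0 z 74.2 px [ 85 272]
1231 c [525.7 -59.5] sz [46.6 65.4] a 23.7 z 74.0 px [172 356]
[648. 274. 426.]
62 c [687.4 100.9] sz [42.6 18.2] a 40.4 z 112.2 px [222 170]
406 c [670.9  34.2] sz [70.2 51.6] a 85.9 z 113.0 px [246 174]
396 c [667.4 -57. ] sz [69.4 50.8] a 86.7 z 113.2 px [277 176]
400 c [ 661.  -148.6] sz [68.  51.7] a 88.1 z 113.2 px [309 178]
268 c [457.  460.2] sz [52.  57.8] a 68.8 z 110.2 px [ 93 247]
853 c [723.  461.7] sz [91.7 94.7] a 1.6 z 60.5 px [106 161]
732 c [646.1 305.9] sz [92.8 91. ] a 16.7 z 60.9 px [156 187]
898 c [648.4 -62.8] sz [267.5 105.9] a 87.1 z 52.2 px [279 188]
1102 c [ 640.1 -295.5] sz [119.4  87. ] a 83.4 z 60.5 px [357 189]
1022 c [ 481.2 -238.7] sz [100.7 169.7] a 80.8 z 58.6 px [340 242]
575 c [ 486.9 -103.4] sz [188.2  90.4] a 35.8 z 58.7 px [285 242]
1037 c [466.4 223.5] sz [183.4 100.4] a 14.1 z 58.7 px [182 249]
43 c [644.7 304.6] sz [15.9 16.7] a 0.8 z 157.4 px [148 178]
107 c [457.8 464.2] sz [27.2 24.6] a 86.9 z 160.2 px [ 86 245]
```

View pics/w4.png

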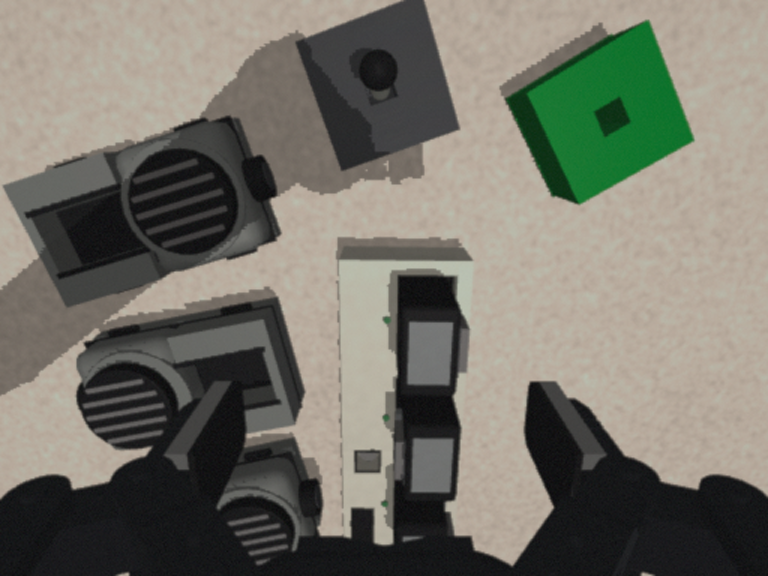

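Call:
servo_tool(moves=[{"translation": [1.5,50,0],"delta_rot": [0,0,0],"gripper": 85},{"translation": [1.5,109,0],"delta_rot": [0,0,0],"gripper": 85},{"translation": [1.5,109,-20],"delta_rot": [0,0,0],"gripper": 85},{"translation": [1.5,109,-60],"delta_rot": [0,0,0],"gripper": 85},{"translation": [1.5,109,-80],"delta_rot": [0,0,0],"gripper": 85},{"translation": [1.5,109,-80],"delta_rot": [0,0,0],"gripper": 85}])

```text
time: 27.58
position: [648.4, 297.1, 198.3]
tcp_rot: [[0.049, 0.999, -0.002], [0.999, -0.049, -0.003], [-0.003, -0.002, -1.0]]
force: [-0.9, 0.6, 0.3]
finger_gap: 85.0
```

```bash
python3 - <<'E'
from h import *
st(); c=cam("wrist"); W=cloud(c); rects(W,50,66,1500,(550,900,200,500)); rects(W,140,185,20)
c=cam("top"); W=cloud(c); rects(W,93,130,40,(600,720,-250,250)); rects(W,50,66,400,(400,700,-400,420))
E
```

```text
t 27.57 pos [648.4 297.1 198.3] yawY -2.83 tilt [-0.0022 -0.0032] F [-0.9  0.6  0.3] gap 85.0 q7 -0.86
3388 c [725.1 428.1] sz [90.5 22.9] a 1.9 z 59.9 px [348  17]
8735 c [646.6 305.5] sz [90.3 90.8] a 16.5 z 59.9 px [252 166]
9840 c [809.7 279.7] sz [90.6 91.3] a 28.4 z 59.8 px [434 186]
801 c [646.6 306.8] sz [18.2 19.2] a 87.6 z 156.9 px [253 206]
411 c [677.1 126.5] sz [70.5 51.1] a 88.6 z 113.2 px [214 172]
410 c [670.5  34.1] sz [70.  49.9] a 87.1 z 113.4 px [246 174]
399 c [667.3 -57.1] sz [69.7 50.8] a 86.8 z 113.4 px [277 176]
401 c [ 661.1 -148.5] sz [68.7 49. ] a 88.1 z 113.2 px [309 178]
1296 c [648.6  -7.7] sz [372.7 101.4] a 87.1 z 52.3 px [261 188]
1090 c [ 638.9 -296.5] sz [119.5  86.5] a 83.3 z 60.4 px [357 189]
986 c [ 481.9 -239.1] sz [101.6 169.6] a 81.7 z 58.5 px [339 240]
821 c [480.9 -76.9] sz [180.3 100.3] a 11.2 z 58.8 px [286 241]
660 c [465.3 222.6] sz [156.6 101. ] a 13.2 z 59.0 px [182 246]
```

Call:
servo_tool(moves=[{"translation": [-2,8.5,-20],"delta_rot": [0,0,0],"gripper": 85},{"translation": [-2,8.5,-60],"delta_rot": [0,0,0],"gripper": 85},{"translation": [-2,8.5,-98],"delta_rot": [0,0,0],"gripper": 85},{"translation": [-2,8.5,-98],"delta_rot": [0,0,0],"gripper": 85},{"translation": [-2,8.5,-98],"delta_rot": [0,0,0],"gripper": 85}])

```text
time: 28.3
position: [647.2, 309.8, 104.8]
tcp_rot: [[0.047, 0.999, 0.004], [0.999, -0.047, 0.002], [0.002, 0.004, -1.0]]
force: [-0.3, 0.4, 0.2]
finger_gap: 85.0
```

```bash
python3 - <<'E'
from h import *
st(); c=cam("wrist"); W=cloud(c); rects(W,50,66,1500,(550,900,200,500)); rects(W,140,185,20);rects(W,70,135,20,(620,680,270,340)); save("w5",c,(150,100,370,384),2)
E
```

```text
t 28.3 pos [647.2 309.8 104.8] yawY -2.67 tilt [0.0037 0.0018] F [-0.3  0.4  0.2] gap 85.0 q7 -0.92
4620 c [725.  420.5] sz [16.4 91.8] a 86.2 z 59.9 px [396  17]
17508 c [646.4 305.6] sz [90.7 90.9] a 16.6 z 59.9 px [251 219]
9466 c [799.  273.7] sz [66.8 92.2] a 27.9 z 59.8 px [462 250]
10044 c [599.6 314.2] sz [51.2 28.5] a 3.9 z 170.6 px [ 80 330]
9862 c [695.4 309.4] sz [28.7 51.4] a 80.7 z 170.8 px [434 330]
2677 c [646.9 307.4] sz [17.8 19.6] a 68.6 z 156.0 px [255 326]
2673 c [647.5 319.5] sz [ 3.9 43. ] a 86.9 z 182.1 px [257 369]
1743 c [647.  310.2] sz [ 6.4 13.6] a 84.8 z 111.6 px [255 261]
```

View pics/w5.png

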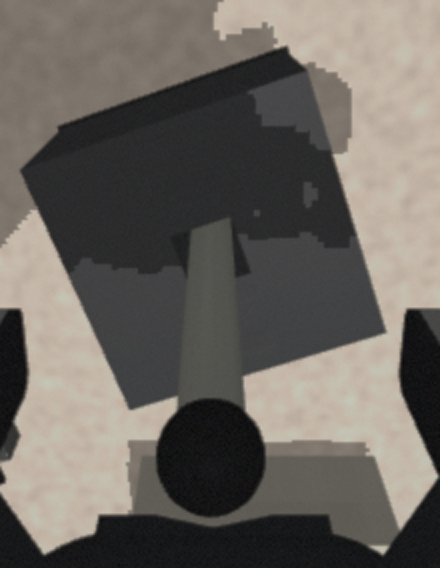

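Call:
servo_tool(moves=[{"translation": [0,-2.5,-3],"delta_rot": [0,0,0],"gripper": 85},{"translation": [0,-2.5,-3],"delta_rot": [0,0,0],"gripper": 8},{"translation": [0,-2.5,-3],"delta_rot": [0,0,0],"gripper": 8},{"translation": [0,-2.5,-3],"delta_rot": [0,0,0],"gripper": 8},{"translation": [0,-2.5,-3],"delta_rot": [0,0,0],"gripper": 8},{"translation": [0,-2.5,-3],"delta_rot": [0,0,0],"gripper": 8},{"translation": [0,-2.5,-3],"delta_rot": [0,0,0],"gripper": 8},{"translation": [0,-2.5,-3],"delta_rot": [0,0,0],"gripper": 8}])

```text
time: 29.35
position: [646.6, 306.2, 100.4]
tcp_rot: [[0.047, 0.999, 0.002], [0.999, -0.047, 0.0], [0.0, 0.002, -1.0]]
force: [-0.5, 0.2, 1.0]
finger_gap: 12.8
```

```bash
python3 - <<'E'
from h import *
st(); c=cam("wrist"); W=cloud(c); rects(W,135,168,200,(620,680,270,340)); save("w6",c)
E
```

```text
t 29.35 pos [646.6 306.2 100.4] yawY -2.69 tilt [0.002  0.0002] F [-0.5  0.2  1. ] gap 12.8 q7 -0.91
10137 c [650.3 309.5] sz [29.3 62.5] a 82.7 z 154.8 px [269 330]
```

Call:
servo_tool(moves=[{"translation": [0,0,30],"delta_rot": [0,0,0],"gripper": 8},{"translation": [0,0,60],"delta_rot": [0,0,0],"gripper": 8},{"translation": [0,0,90],"delta_rot": [0,0,0],"gripper": 8},{"translation": [-10,-30,120],"delta_rot": [0,0,0],"gripper": 8},{"translation": [-24,-70,125],"delta_rot": [0,0,0],"gripper": 8},{"translation": [-24,-115,125],"delta_rot": [0,0,0],"gripper": 8},{"translation": [-24,-160,125],"delta_rot": [0,0,0],"gripper": 8},{"translation": [-24,-205,125],"delta_rot": [0,0,0],"gripper": 8},{"translation": [-24,-250,125],"delta_rot": [0,0,0],"gripper": 8},{"translation": [-24,-290,125],"delta_rot": [0,0,0],"gripper": 8},{"translation": [-24,-313,125],"delta_rot": [0,0,0],"gripper": 8},{"translation": [-24,-313,125],"delta_rot": [0,0,0],"gripper": 8}])

```text
time: 30.9
position: [622.5, -10.7, 224.5]
tcp_rot: [[0.053, 0.999, 0.001], [0.999, -0.053, -0.002], [-0.002, 0.001, -1.0]]
force: [-0.6, 0.8, -0.9]
finger_gap: 12.8
```

```bash
python3 - <<'E'
from h import *
W=np.load("w4.npz")["W"]; print("button",np.round(W[304:311,241:249].reshape(-1,3)[::9],1).tolist())
st(); c=cam("wrist"); save("w7",c); W=cloud(c); np.savez("w7.npz",W=W); rects(W,37,44,50,(560,700,-80,80))
c=cam("side"); save("s2",c,(180,100,330,220),4)
E
```

```text
button [[616.4, -10.2, 39.4], [617.8, -11.0, 40.6], [619.0, -13.7, 39.2], [620.1, -17.6, 36.3], [621.6, -17.5, 38.8], [623.1, -17.6, 40.9], [624.5, -17.2, 43.7]]
t 30.9 pos [622.5 -10.7 224.5] yawY -3.02 tilt [ 0.001  -0.0017] F [-0.6  0.8 -0.9] gap 12.8 q7 -0.38
178 c [622.1  -7.1] sz [14.7 14.5] a 42.5 z 39.9 px [256 165]
66 c [666.4 -22.6] sz [ 1.8 39.4] a 87.7 z 40.8 px [299 178]
117 c [566.3 -59.4] sz [12.6 32.2] a 1.3 z 41.2 px [207 215]
```

View pics/w7.png

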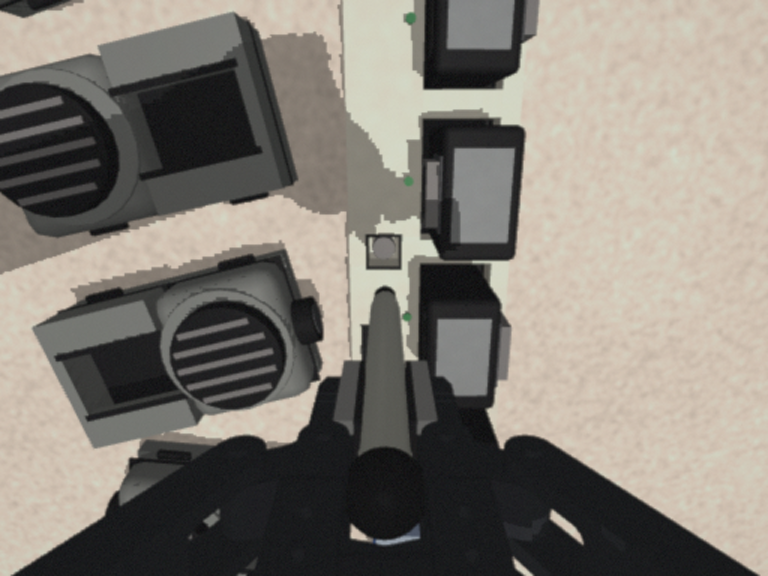

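View pics/s2.png

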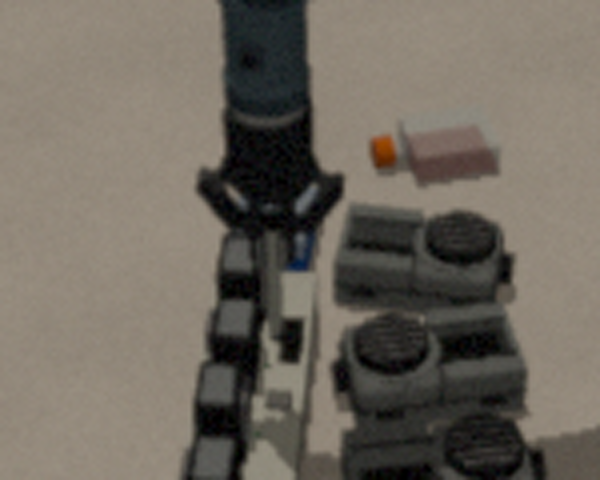

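```bash
python3 - <<'E'
from h import *
W=np.load("w7.npz")["W"]
for v in range(188,262,6): 
    w=W[v,235:280]; m=(w[:,2]>100)&(abs(w[:,0]-622)<12); 
    if m.any(): print(v, m.sum(), "x",np.round([w[m,0].min(),w[m,0].max()],1),"ymax",round(w[m,1].max(),1),"z",round(np.median(w[m,2]),1))
E
```

```text
194 13 x [618.2 627.2] ymax -4.9 z 139.7
200 16 x [617.8 628.3] ymax -4.1 z 157.0
206 20 x [616.5 629.4] ymax -4.1 z 168.4
212 20 x [616.9 629.1] ymax -3.8 z 179.9
218 22 x [616.5 629.5] ymax -4.1 z 189.7
224 22 x [616.9 629.1] ymax -3.9 z 198.5
230 24 x [616.5 629.4] ymax -3.9 z 206.1
236 24 x [616.8 629.1] ymax -3.9 z 213.7
242 45 x [613.4 633.7] ymax 0.6 z 222.4
248 45 x [613.8 633.4] ymax 0.9 z 228.5
254 45 x [614.  632.9] ymax 0.7 z 234.2
260 45 x [614.5 632.6] ymax 0.9 z 239.4
```

Call:
servo_tool(moves=[{"translation": [-0.7,3.5,-30],"delta_rot": [0,0,0],"gripper": 8},{"translation": [-0.7,3.5,-60],"delta_rot": [0,0,0],"gripper": 8},{"translation": [-0.7,3.5,-77],"delta_rot": [0,0,0],"gripper": 8},{"translation": [-0.7,3.5,-77],"delta_rot": [0,0,0],"gripper": 8}])

```text
time: 31.5
position: [620.7, -2.0, 146.9]
tcp_rot: [[0.045, 0.999, -0.001], [0.999, -0.045, 0.001], [0.001, -0.001, -1.0]]
force: [0.4, -0.3, 0.1]
finger_gap: 12.4
```

```bash
python3 - <<'E'
from h import *
st(); c=cam("wrist"); save("w8",c,(180,100,340,260),4); W=cloud(c)
for v in range(170,262,6): 
    w=W[v,225:290]; m=(w[:,2]>56)&(abs(w[:,0]-622)<9)&(w[:,1]<3); 
    if m.any(): print(v, m.sum(), "x",np.round([w[m,0].min(),w[m,0].max()],1),"ymax",round(w[m,1].max(),1),"z",round(np.median(w[m,2]),1))
E
```

```text
t 31.5 pos [620.7  -2.  146.9] yawY -2.56 tilt [-0.001   0.0007] F [ 0.4 -0.3  0.1] gap 12.4 q7 -0.44
194 6 x [617.  625.2] ymax 2.4 z 60.2
200 3 x [615.9 626.4] ymax 2.5 z 73.8
206 6 x [614.6 627.5] ymax 2.8 z 84.7
212 5 x [615.  627.2] ymax 2.7 z 96.3
218 9 x [614.6 627.5] ymax 2.9 z 108.9
224 5 x [614.9 627.2] ymax 2.5 z 115.6
230 8 x [614.6 627.6] ymax 2.8 z 124.3
236 8 x [614.3 627.3] ymax 2.6 z 132.2
242 8 x [614.7 627.6] ymax 2.7 z 139.3
248 8 x [614.9 627.3] ymax 2.7 z 146.0
254 11 x [614.8 627.5] ymax 2.9 z 152.7
260 10 x [614.8 627.4] ymax 3.0 z 158.0
```

View pics/w8.png

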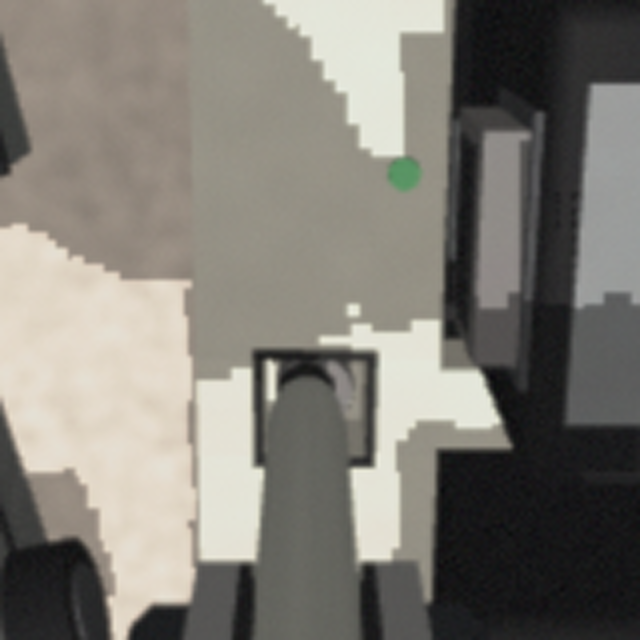

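Call:
servo_tool(moves=[{"translation": [1,-4.5,0],"delta_rot": [0,0,0],"gripper": 8},{"translation": [1,-4.5,0],"delta_rot": [0,0,0],"gripper": 8},{"translation": [1,-4.5,0],"delta_rot": [0,0,0],"gripper": 8}])

```text
time: 31.92
position: [623.5, -8.2, 149.1]
tcp_rot: [[0.048, 0.999, 0.003], [0.999, -0.048, -0.0], [0.0, 0.003, -1.0]]
force: [1.1, 0.1, -0.7]
finger_gap: 12.6
```

Call:
servo_tool(moves=[{"translation": [-0.7,0.5,-7],"delta_rot": [0,0,0],"gripper": 8},{"translation": [-0.7,0.5,-14],"delta_rot": [0,0,0],"gripper": 8},{"translation": [-0.7,0.5,-18],"delta_rot": [0,0,0],"gripper": 8},{"translation": [-0.7,0.5,-21],"delta_rot": [0,0,0],"gripper": 8},{"translation": [-0.7,0.5,-22],"delta_rot": [0,0,0],"gripper": 8},{"translation": [-0.7,0.5,-22],"delta_rot": [0,0,0],"gripper": 8}])

```text
time: 32.67
position: [622.1, -7.3, 127.2]
tcp_rot: [[0.047, 0.999, 0.001], [0.999, -0.047, -0.001], [-0.001, 0.001, -1.0]]
force: [-2.9, -0.5, 5.9]
finger_gap: 12.8
```

Call:
servo_tool(moves=[{"translation": [0,0,-1],"delta_rot": [0,0,0],"gripper": 8},{"translation": [0,0,-2],"delta_rot": [0,0,0],"gripper": 8},{"translation": [0,0,-2],"delta_rot": [0,0,0],"gripper": 8},{"translation": [0,0,-2],"delta_rot": [0,0,0],"gripper": 8},{"translation": [0,0,-2],"delta_rot": [0,0,0],"gripper": 8},{"translation": [0,0,-2],"delta_rot": [0,0,0],"gripper": 8},{"translation": [0,0,-2],"delta_rot": [0,0,0],"gripper": 8},{"translation": [0,0,-2],"delta_rot": [0,0,0],"gripper": 8},{"translation": [0,0,-2],"delta_rot": [0,0,0],"gripper": 8},{"translation": [0,0,-2],"delta_rot": [0,0,0],"gripper": 8},{"translation": [0,0,-2],"delta_rot": [0,0,0],"gripper": 8},{"translation": [0,0,-2],"delta_rot": [0,0,0],"gripper": 8}])

```text
time: 34.17
position: [622.4, -7.1, 127.1]
tcp_rot: [[0.047, 0.999, 0.002], [0.999, -0.047, -0.001], [-0.001, 0.002, -1.0]]
force: [-4.5, -0.3, 12.8]
finger_gap: 12.7
```

Call:
servo_tool(moves=[{"translation": [0,0,30],"delta_rot": [0,0,0],"gripper": 8},{"translation": [0,0,60],"delta_rot": [0,0,0],"gripper": 8},{"translation": [0,0,100],"delta_rot": [0,0,0],"gripper": 8},{"translation": [5,40,105],"delta_rot": [0,0,0],"gripper": 8},{"translation": [10,80,105],"delta_rot": [0,0,0],"gripper": 8},{"translation": [15,120,105],"delta_rot": [0,0,0],"gripper": 8},{"translation": [20,160,105],"delta_rot": [0,0,0],"gripper": 8},{"translation": [24,200,105],"delta_rot": [0,0,0],"gripper": 8},{"translation": [24,200,105],"delta_rot": [0,0,0],"gripper": 8}])

```text
time: 35.3
position: [644.4, 199.0, 229.3]
tcp_rot: [[0.039, 0.999, 0.001], [0.999, -0.039, 0.004], [0.004, 0.001, -1.0]]
force: [-0.3, 0.6, -0.6]
finger_gap: 13.1
```

```bash
python3 - <<'E'
from h import *
st(); c=cam("wrist"); save("w9",c); W=cloud(c); rects(W,50,66,1500,(550,900,150,500)); np.savez("w9.npz",W=W)
rects(W,37,44,50,(600,640,-40,30))
c=cam("top"); W=cloud(c); rects(W,93,130,40,(600,720,-250,250)); rects(W,50,66,400,(400,900,-400,520))
E
```

```text
t 35.3 pos [644.4 199.  229.3] yawY -2.21 tilt [0.0013 0.0044] F [-0.3  0.6 -0.6] gap 13.1 q7 -0.7
10199 c [646.6 306. ] sz [90.2 90.4] a 16.5 z 60.0 px [252  61]
10578 c [809.7 279.6] sz [91.5 90.5] a 28.4 z 59.9 px [433  75]
69 c [686.9 101.5] sz [45.9 18.9] a 40.9 z 112.0 px [221 170]
409 c [670.2  34.1] sz [70.2 51.2] a 87.6 z 113.2 px [246 175]
400 c [667.3 -56.7] sz [69.5 50.6] a 87.6 z 112.9 px [277 176]
402 c [ 661.9 -148.6] sz [68.2 51.5] a 87.4 z 113.1 px [309 178]
857 c [723.1 461.6] sz [91.9 92.9] a 2.5 z 60.8 px [106 161]
840 c [646.1 305.4] sz [92.8 90.6] a 16.1 z 60.5 px [156 187]
1108 c [ 639.6 -296.5] sz [119.1  86. ] a 83.6 z 60.4 px [357 189]
696 c [ 622.2 -106.3] sz [ 84.9 194.2] a 7.9 z 52.3 px [292 191]
983 c [ 482.1 -238.9] sz [100.5 168.1] a 81.0 z 58.9 px [340 240]
505 c [ 492.4 -107.6] sz [185.8  83.9] a 37.7 z 58.9 px [286 241]
834 c [472.5 224.1] sz [170.5 101.2] a 13.1 z 58.7 px [182 243]
```

View pics/w9.png

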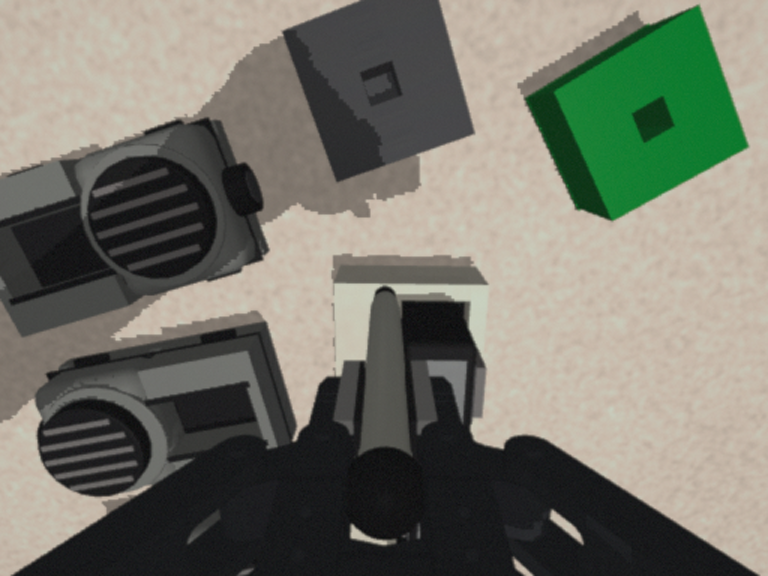

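Call:
servo_tool(moves=[{"translation": [2,40,0],"delta_rot": [0,0,0],"gripper": 8},{"translation": [2,80,0],"delta_rot": [0,0,0],"gripper": 8},{"translation": [2,106,-10],"delta_rot": [0,0,0],"gripper": 8},{"translation": [2,106,-40],"delta_rot": [0,0,0],"gripper": 8},{"translation": [2,106,-60],"delta_rot": [0,0,0],"gripper": 8},{"translation": [2,106,-60],"delta_rot": [0,0,0],"gripper": 8}])

```text
time: 36.15
position: [648.0, 294.8, 166.1]
tcp_rot: [[0.05, 0.999, -0.002], [0.999, -0.05, -0.004], [-0.004, -0.002, -1.0]]
force: [-0.7, -0.2, 0.1]
finger_gap: 12.9
```

```bash
python3 - <<'E'
from h import *
st(); c=cam("wrist"); save("w10",c,(170,80,340,240),3.6); W=cloud(c); rects(W,50,64,1500,(600,720,250,370))
for v in range(180,240,5): 
    w=W[v,225:290]; m=(w[:,2]>66)&(abs(w[:,0]-646)<9); 
    if m.any(): print(v, m.sum(), "x",np.round([w[m,0].min(),w[m,0].max()],1),"ymax",round(w[m,1].max(),1),"z",round(np.median(w[m,2]),1))
E
```

```text
t 36.15 pos [648.  294.8 166.1] yawY -2.87 tilt [-0.0021 -0.0041] F [-0.7 -0.2  0.1] gap 12.9 q7 -0.87
11119 c [646.5 305.6] sz [90.4 90.6] a 16.6 z 59.9 px [258 172]
195 14 x [643.3 653. ] ymax 300.6 z 85.8
200 16 x [643.1 653.5] ymax 301.7 z 98.5
205 20 x [641.7 654.7] ymax 301.4 z 108.3
210 20 x [642.  654.5] ymax 301.6 z 117.2
215 22 x [641.6 654.9] ymax 301.5 z 125.8
220 22 x [642.  654.6] ymax 301.4 z 134.0
225 23 x [641.4 654.4] ymax 301.8 z 140.8
230 24 x [641.8 654.8] ymax 301.7 z 147.4
235 24 x [642.1 654.6] ymax 301.6 z 154.1
```

View pics/w10.png

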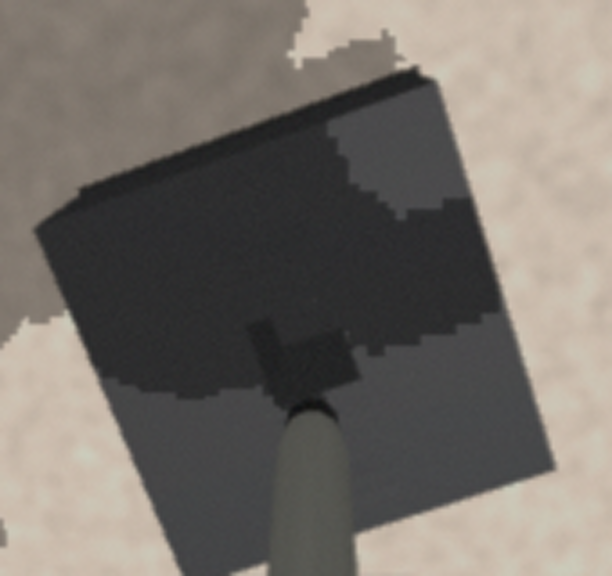

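Call:
servo_tool(moves=[{"translation": [-1.5,9.5,0],"delta_rot": [0,0,0],"gripper": 8},{"translation": [-1.5,9.5,0],"delta_rot": [0,0,0],"gripper": 8},{"translation": [-1.5,9.5,0],"delta_rot": [0,0,0],"gripper": 8},{"translation": [-1.5,9.5,0],"delta_rot": [0,0,0],"gripper": 8}])

```text
time: 36.7
position: [647.0, 308.0, 169.7]
tcp_rot: [[0.047, 0.999, 0.003], [0.999, -0.047, -0.0], [0.0, 0.003, -1.0]]
force: [0.3, -0.3, -0.3]
finger_gap: 12.8
```

Call:
servo_tool(moves=[{"translation": [-0.3,-2,-5],"delta_rot": [0,0,0],"gripper": 8},{"translation": [-0.3,-2,-12],"delta_rot": [0,0,0],"gripper": 8},{"translation": [-0.3,-2,-20],"delta_rot": [0,0,0],"gripper": 8},{"translation": [-0.3,-2,-30],"delta_rot": [0,0,0],"gripper": 8},{"translation": [-0.3,-2,-42],"delta_rot": [0,0,0],"gripper": 8},{"translation": [-0.3,-2,-54],"delta_rot": [0,0,0],"gripper": 8},{"translation": [-0.3,-2,-62],"delta_rot": [0,0,0],"gripper": 8},{"translation": [-0.3,-2,-67],"delta_rot": [0,0,0],"gripper": 8},{"translation": [-0.3,-2,-67],"delta_rot": [0,0,0],"gripper": 8}])

```text
time: 37.83
position: [646.2, 306.0, 101.8]
tcp_rot: [[0.047, 0.999, 0.001], [0.999, -0.047, -0.0], [-0.0, 0.001, -1.0]]
force: [-0.1, -0.3, -0.7]
finger_gap: 12.6
```

Call:
servo_tool(moves=[{"translation": [0,0,-1],"delta_rot": [0,0,0],"gripper": 8},{"translation": [0,0,-1],"delta_rot": [0,0,0],"gripper": 85},{"translation": [0,0,-1],"delta_rot": [0,0,0],"gripper": 85},{"translation": [0,0,-1],"delta_rot": [0,0,0],"gripper": 85},{"translation": [0,0,-1],"delta_rot": [0,0,0],"gripper": 85},{"translation": [0,0,50],"delta_rot": [0,0,0],"gripper": 85},{"translation": [0,0,100],"delta_rot": [0,0,0],"gripper": 85},{"translation": [0,0,150],"delta_rot": [0,0,0],"gripper": 85},{"translation": [0,0,190],"delta_rot": [0,0,0],"gripper": 85},{"translation": [0,-60,190],"delta_rot": [0,0,0],"gripper": 85},{"translation": [0,-110,190],"delta_rot": [0,0,0],"gripper": 85},{"translation": [0,-110,190],"delta_rot": [0,0,0],"gripper": 85}])

```text
time: 39.33
position: [648.9, 187.8, 291.8]
tcp_rot: [[0.058, 0.998, 0.003], [0.998, -0.058, -0.005], [-0.005, 0.003, -1.0]]
force: [-0.0, -0.2, -0.4]
finger_gap: 84.7
```

```bash
python3 - <<'E'
from h import *
st(); c=cam("wrist"); save("w11",c); W=cloud(c); rects(W,50,66,1500,(550,900,150,500)); rects(W,135,185,20); rects(W,100,130,300); rects(W,34,44,15,(600,640,-40,30))
c=cam("top"); W=cloud(c); rects(W,93,130,40,(600,720,-250,250)); rects(W,55,66,300,(400,900,-400,520))
E
```

```text
t 39.33 pos [648.9 187.8 291.8] yawY -3.32 tilt [ 0.0028 -0.0054] F [-0.  -0.2 -0.4] gap 84.7 q7 -0.68
6902 c [646.7 305.9] sz [90.1 90.1] a 16.6 z 59.9 px [246  52]
7547 c [810.  279.6] sz [91.1 90.3] a 28.4 z 59.9 px [399  62]
546 c [647.4 305.7] sz [18.7 18.9] a 86.8 z 157.1 px [245  35]
2623 c [677.8 127.6] sz [68.8 49. ] a 86.9 z 112.8 px [286 219]
2172 c [672.   34.6] sz [70.4 49.4] a 87.0 z 112.7 px [283 292]
1095 c [668.9 -44.5] sz [47.  48.9] a 87.1 z 112.3 px [283 345]
114 c [620.9 -12.2] sz [18.6 13.1] a 1.1 z 39.6 px [245 296]
49 c [687.8  99.5] sz [39.6 15.4] a 37.6 z 111.8 px [222 170]
407 c [670.9  34. ] sz [69.9 50.5] a 87.8 z 112.9 px [246 174]
398 c [667.6 -57.2] sz [69.6 51.4] a 86.3 z 113.1 px [277 176]
398 c [ 661.1 -148.4] sz [68.1 50.7] a 88.5 z 113.0 px [309 178]
807 c [723.5 461.7] sz [92.5 91.8] a 2.4 z 60.9 px [105 161]
690 c [645.9 305.8] sz [91.2 90.5] a 16.6 z 60.7 px [156 187]
1063 c [ 639.1 -295.8] sz [119.   85.9] a 84.7 z 60.6 px [357 189]
838 c [ 482.5 -239.2] sz [100.4 167. ] a 81.1 z 59.3 px [340 240]
420 c [477.2 -95. ] sz [165.9  65.8] a 10.9 z 59.8 px [293 242]
666 c [465.8 221.4] sz [155.8 101.9] a 12.1 z 59.4 px [183 244]
```

View pics/w11.png

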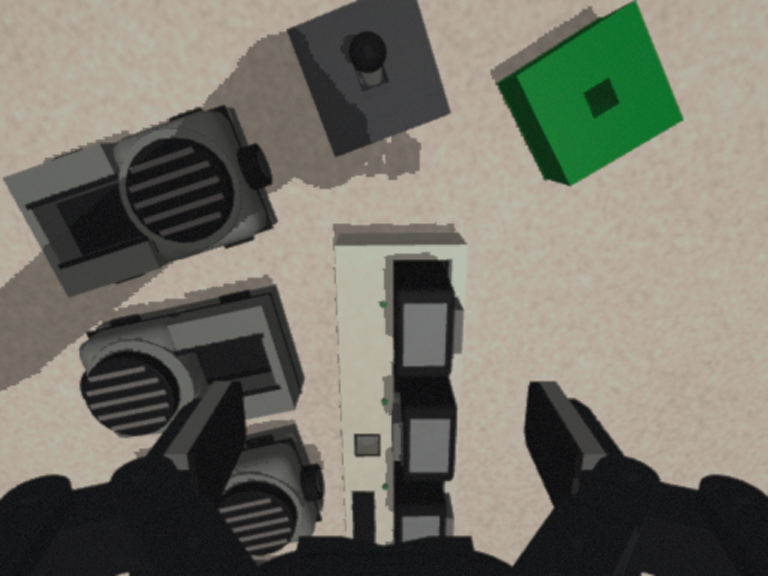

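```bash
python3 -c "
from rig import env; print(env.sign_off())"
```

```text
the job is handed in; nothing more can be done
None
```

The job is done and handed in at about 39 s of the 210 s allowed. `sign_off` gave no verdict.

- **Batteries:** all four blowers held a battery. I pinched each one out by its tab and stood it in its own charger bay. In the last pictures the three tops measured in full (bays 1 to 3 from above, 3 and 4 from the wrist) read 112.7–113.1 mm; fully home is 113 mm. Each was about 3 to 4 mm or less from its bay centre, and the limit is 9 mm.
- **Start button:** I pressed it with the stylus until it stopped moving, with the force reaching 12.8 N. I held it there for about 1.5 s. In the last wrist picture its top was back up at about 40 mm.
- **Stylus:** it is back upright in the dark stand, with its ball within about 1 mm of the stand centre. Its height reads the same as at the start. The stand had not moved.
- **Blowers and other items:** the blowers stayed flat on the bench, moving by a few mm at most. The tip box had not moved in the last top view. I did not go near the flask or spray bottle, but I did not measure them at the end. The gripper ended clear of everything.

**Disagreements between readings:**
- The top and wrist cameras disagreed by 1 to 2 mm in x.
- The measured tool position wandered 2 to 5 mm from what I commanded, so I corrected each fit from close up.
- In the last top view the arm hid most of bay 4's battery, so I checked that one with the wrist camera.

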